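Fetch the shaft from behind the parts in the measuring tray

ROBOT

A 6-joint arm with a two-finger parallel gripper is mounted at the origin on the work surface. World frame = base frame: x ahead of the robot, y to its left, z up, the work surface at z = 0. Lengths are in mm, angles in rad, forces in N, time in s.
With the tool pointing down it reaches from about 350 to 775 mm from the base axis. Payload 7.3 kg.
Tool frame: the origin (TCP) lies on the mounting face of the last link; the fingertips stand 178 mm ahead of it and the grasp point (between the pads) lies 159 mm ahead of it; z points along the fingers, y is the line along which they close (so a half turn about z gives the same grasp; the last joint's range is limited). The gripper opens to 92 mm and grips with 3 to 60 N. Pads are 19 mm wide; open, the fingers measure 130 mm over their backs; the gripper's body (75 mm by 190 mm) begins 47 mm behind the grasp point.
Start: joints at [-1.333, 0.342, 1.524, -0, 1.275, -0.146], TCP at [196.604, -486.8, 404.741] pointing down, gripper open.
Joint ranges: [-2.53, 2.53], [-0.77, 2.02], [0.04, 2.7], [-1, 4.14], [0.28, 2.66], [-3.11, 3.11]. Speed limits (rad/s): [2.57, 2.57, 3.14, 3.14, 3.14, 3.14].

INTERFACE

Orientations are given as [roll, pitch, yaw] about the fixed x, y, z axes, in that order (R = Rz(yaw) Ry(pitch) Rx(roll)).
In Python, from plant import bot gives the robot as it stands.
- The arm moves only by the shell command python3 shift.py 'ROWS'. ROWS is a JSON object whose key "ticks" holds a list of rows, 1 to 5 of them, each of 5 numbers: the finger opening in mm, then dx, dy, dz in mm, then a turn about the tool's z in rad; each row is the pose to reach, as a shift and turn from the pose commanded when the command began, along the tool's axes at that moment; what a row does not reach only later rows make up. A row lasts 1/8 s, in which the tool goes at most 62.5 mm and 0.188 rad, less where a joint would pass 70% of its speed; a pose out of reach is approached as far as the arm can. The fingers move at their own pace and stop on an object; the grip force is fixed at half the most. Time passes only in rows, so rows that do not move let the fingers close. It prints the time, the measured TCP pose, the force, the opening and the grip force at its end. Input that does not fit is refused with a message, and nothing moves.
- bot.get_obs(): the state, without advancing time (a new reading comes with each control period).
- bot.capture(name): name is "side" or "top"; returns a dict with "color" (480x640x3 uint8, red, green, blue), "K" (3x3 intrinsics, pixels), "R" (3x3) and "t" (3): a world point X has camera coordinates R X + t. Camera axes: x right, y down, z forward; pixel columns grow to the right and rows downward; lengths in mm; the calibration is good to about 2 mm. A picture is of the moment at which its call begins. There is no depth.
- bot.close_job(): hands the job in; it is judged then, once.
The state is a dict: "time": time; "joint_positions": joint angles; "dq": joint speeds; "tau": joint torques, N m; "tool_pos": TCP position; "tcp_rot": TCP orientation; "contact_force": force on the tool from outside, world axes, zero at the start; "moment": the same for the moment, N m; "grip_width": finger opening in mm; "finger_force": force on a finger pad.
Only numpy, scipy, OpenCV 4.12 (cv2) and the standard library are available. Lean on these libraries where they do the work, as an engineer would, in place of code of your own. Each camera call takes 0.05 s, during which the arm holds its last target. There are 200 camera calls.

TASK

The steel shaft at the back of the blue tray has to be measured, but the block, the screw jack and the sleeve stand in front of it. First stand all three upright on the black rubber mat, then lay the shaft in the two V rests of the stone measuring cradle, and only then put the three parts back in the tray, each upright exactly where it stood at the start. Tip none of them over, and leave the cup and the screwdriver where they are.

Things in the scene. Friction and masses are not known exactly. Their poses are not given: they have to be found in the camera images.
- tray: Fixed blue tray, 160 (x) by 260 (y) mm, floor 6 mm thick, rim 14 mm high, -x side towards the robot. Origin: centre of underside, z up. Two V rests at x +8, y +-58 mm (10 mm along y, 39 mm across, tops 25 mm up) carry the shaft. Block, jack and sleeve stand on the floor in a row about 76 mm apart at x about -36 mm, 5 to 10 mm before the shaft's thick part; which is where varies.
- cradle: Fixed pale stone slab 80 (x) by 160 (y) by 12 mm with two dark V rests at x 0, y +-58 mm (10 mm along y, 39 mm across, 45 degree faces, tops 31 mm up). A shaft lying in both has its axis along y, 32 mm above the table, and its centre over the slab's centre. Origin: centre of underside, z up. Left or right of the tray; the mat is on the other side.
- mat: Fixed black rubber mat, 170 x 170 x 4 mm, flat on the table: the side area for the cleared parts; there is room for all three, for example about 84 mm apart. Origin: centre of its underside, z up. Left or right of the tray.
- shaft: Loose steel shaft, 0.45 kg, 154 mm long along its own y: middle 26 mm thick and 80 mm long, at each end a journal 18 mm thick and 37 mm long (ends alike). Origin: on its axis at mid-length; x and z turn as it rolls. Starts in the tray's V rests along the tray's y, axis 26 mm above the table, top at 39 mm; 54 mm are free behind it.
- block: Loose upright aluminium block with dark drilled holes, 36 (its x) by 44 (its y) by 72 mm high, about 0.3 kg; square to the tray within 3 degrees at the start. Origin: centre of its underside, z up.
- jack: Loose dark steel screw jack, standing, about 0.3 kg: round foot 42 mm in diameter and 12 mm high, a cone up to 28 mm height, then a straight round body 28 mm in diameter up to 64 mm, and a screw tip 14 mm in diameter up to 74 mm. Origin: centre of its underside, z up.
- sleeve: Loose upright aluminium sleeve (thick-walled tube), 42 mm outside and 28 mm inside diameter, 68 mm high, about 0.25 kg. Origin: centre of its underside, z up.
- cup: Bystander: loose white plastic cup, 64 mm across the rim, 70 mm high, beyond the tray. Origin: centre of its underside. Leave it alone.
- driver: Bystander: loose screwdriver, 170 mm long, lying roughly along the table's y between the robot and the tray, under 40 mm high. Leave it alone.

How it is judged:
By the outcome, as a careful person would: the job done as asked, in the order asked, and still so for the second after the job is handed in, with the robot touching nothing.
It also fails if it takes over 138 s, if anything falls off the work surface, if the arm or the gripper's body presses on something with over 40 N, if the wrist force passes 120 N, or if a joint passes its speed limit or range.

## Working session

There is one attempt and no reset: what is moved stays moved. The work goes in short steps, Python scripts to look and compute and a shell command to move; the robot and the scene stay as the last step left them, time stands still between calls to the robot, and variables do not carry over. Pictures are saved under pics/ and viewed, at most 14 in all, crops included, and the job is handed in when it is done.

```bash
ls; mkdir -p pics
python3 - <<'E'
from plant import bot
import cv2,numpy as np
for n in("top","side"):
    c=bot.capture(n); cv2.imwrite(f"pics/{n}0.png",c["color"][:,:,::-1]); np.savez(f"{n}0.npz",**c)
    print(n,c["K"].tolist(),c["R"].round(4).tolist(),c["t"].round(1).tolist())
o=bot.get_obs();print({k:np.round(v,3).tolist() for k,v in o.items()})
E
```

```text
pics
plant.py
shift.py
top [[477.5992472741261, 0.0, 314.81256873559886], [0.0, 477.5992472741261, 240.19076230953664], [0.0, 0.0, 1.0]] [[-0.0131, -0.9999, -0.0019], [-0.9932, 0.0132, -0.1159], [0.1159, 0.0004, -0.9933]] [10.3, 600.0, 992.3]
side [[470.5224444660447, 0.0, 321.3440560754515], [0.0, 470.5224444660447, 239.79526442416045], [0.0, 0.0, 1.0]] [[0.9842, -0.1757, 0.0198], [-0.0829, -0.5578, -0.8258], [0.1562, 0.8112, -0.5636]] [-587.6, 71.6, 781.4]
{'time': 0.1, 'joint_positions': [-1.333, 0.343, 1.525, -0.0, 1.275, -0.146], 'dq': [-0.0, -0.001, -0.001, 0.002, -0.001, -0.001], 'tau': [0.001, -43.2, -24.47, 0.072, 0.053, -0.0], 'tool_pos': [196.565, -486.689, 404.125], 'tcp_rot': [-3.14, -0.0, 0.384], 'contact_force': [-0.518, 0.414, 0.114], 'moment': [-0.001, -0.041, 0.037], 'finger_force': 0.0, 'grip_width': 92.101}
```

View pics/top0.png

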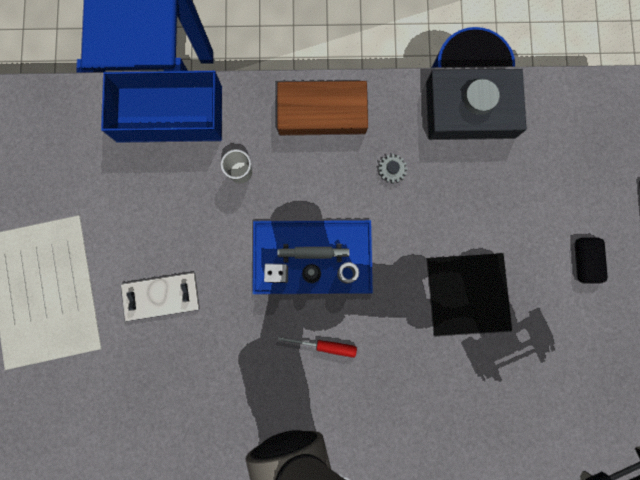

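View pics/side0.png

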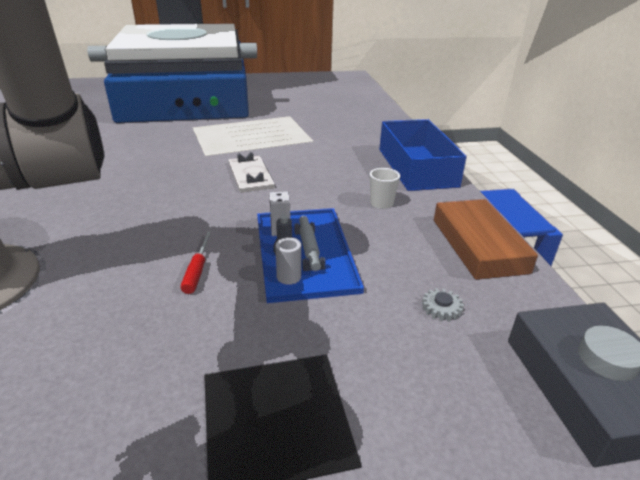

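The top view shows the cradle on the left (+y), around pixel (160,296), and the mat on the right (−y), around (470,294). The tray is at (312,257). Its row from +y to −y is block (275,272), jack (311,272), sleeve (348,272), with the shaft behind at row 253. The driver is at (320,346) and the cup at (236,165).

```bash
cat > h.py <<'E'
import numpy as np,cv2
def ray(c,uv,z):
    uv=np.atleast_2d(np.asarray(uv,float)); d=np.c_[(uv-c["K"][:2,2])/c["K"][0,0],np.ones(len(uv))]@c["R"]
    o=-c["R"].T@c["t"]; return o+d*((z-o[2])/d[:,2])[:,None]
def proj(c,X):
    p=np.atleast_2d(X)@c["R"].T+c["t"]; return p[:,:2]/p[:,2:]*c["K"][0,0]+c["K"][:2,2]
def rect(c,mask,roi,z):
    x0,y0,x1,y1=roi; m=np.zeros(mask.shape,np.uint8); m[y0:y1,x0:x1]=mask[y0:y1,x0:x1]
    m=cv2.morphologyEx(m,cv2.MORPH_CLOSE,np.ones((5,5)))
    k=max(cv2.findContours(m,cv2.RETR_EXTERNAL,cv2.CHAIN_APPROX_NONE)[0],key=cv2.contourArea)
    P=ray(c,k[:,0]+0.0,z)[:,:2]
    (cx,cy),(w,h),a=cv2.minAreaRect(P.astype(np.float32)); return round(cx,1),round(cy,1),round(w,1),round(h,1),round(a,2)
E
python3 - <<'E'
from h import *
c=dict(np.load("top0.npz")); im=c["color"].astype(int); r,g,b=im[...,0],im[...,1],im[...,2]
blue=((b>1.8*r)&(b>g*1.3)&(b>50)).astype(np.uint8)
print("tray",rect(c,blue,(240,205,390,305),14))
blk=(im.max(2)<40).astype(np.uint8); print("mat",rect(c,blk,(420,245,520,345),4))
wh=(im.min(2)>150).astype(np.uint8); print("cradle",rect(c,wh,(112,262,205,330),12))
I=c["color"][:,:,::-1]
A=cv2.resize(I[215:300,245:380],None,fx=5.9,fy=5.9,interpolation=cv2.INTER_CUBIC); cv2.imwrite("pics/a.png",A)
s=dict(np.load("side0.npz"))["color"][:,:,::-1]
B=cv2.resize(s[180:300,240:370],None,fx=5,fy=5,interpolation=cv2.INTER_CUBIC); cv2.imwrite("pics/b.png",B)
E
```

```text
tray (567.4, 8.6, 261.1, 160.0, 89.25)
mat (480.9, -332.2, 170.3, 171.1, 3.06)
cradle (483.8, 341.9, 79.0, 158.8, 8.24)
```

View pics/a.png

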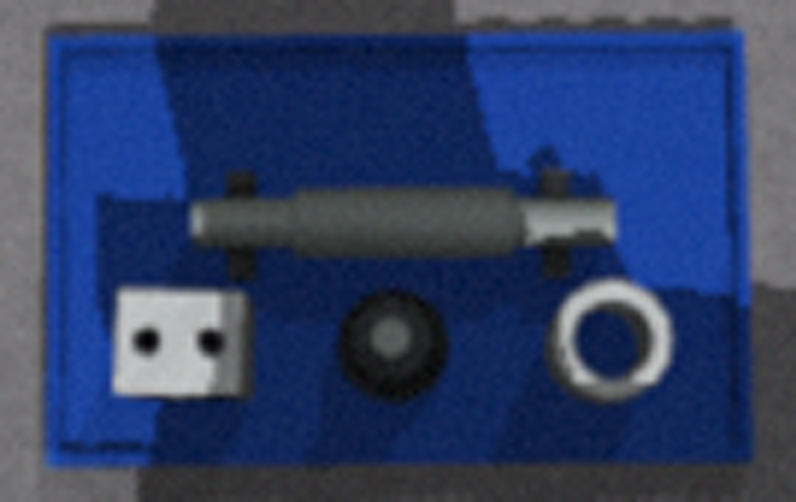

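View pics/b.png

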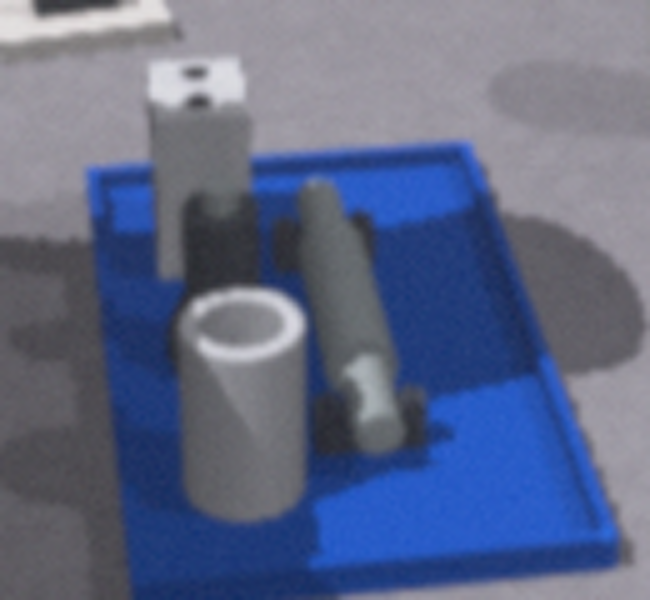

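The tray crop shows the block's silhouette at crop px (113–253, 288–397), the jack's tip at (390,338) and the sleeve ring at (612,335). The shaft spans (190–615, 185–258). The side crop confirms all three parts are upright. Next I'll measure them.

```bash
cat > m.py <<'E'
from h import *
def meas(c,verbose=1):
    im=c["color"].astype(float); r,b=im[...,0],im[...,2]
    nb=((b<1.45*r+3)).astype(np.uint8)
    m=np.zeros_like(nb); m[222:291,257:369]=nb[222:291,257:369]
    n,l,st,ce=cv2.connectedComponentsWithStats(m); cam=-c["R"].T@c["t"]; out=[]
    for i in range(1,n):
        if st[i,4]<60: continue
        k=cv2.findContours((l==i).astype(np.uint8),0,1)[0][0][:,0]
        out.append((st[i].tolist(),k))
    return out,cam
if __name__=="__main__":
    c=dict(np.load("top0.npz")); out,cam=meas(c); print(cam.round(1))
    a=np.radians(-.75); T=np.array([[np.cos(a),np.sin(a)],[-np.sin(a),np.cos(a)]])
    for s,k in out:
        print(s)
        for z in (6,18,26,34,70,74,78):
            P=(ray(c,k,z)[:,:2]-[567.4,8.6])@T.T
            print(z,P.min(0).round(1),P.max(0).round(1))
    im=c["color"]; g=im.max(2)[258:285,300:325].astype(int)
    for row in g[4:24]: print(row)
E
python3 m.py
```

```text
[ 481.     2.  1055.1]
[277, 244, 72, 18, 764]
6 [-10. -79.] [27.7 77.7]
18 [-10.8 -78.2] [26.4 76.7]
26 [-11.4 -77.6] [25.5 76.1]
34 [-12.  -77.1] [24.6 75.4]
70 [-14.6 -74.6] [20.7 72.5]
74 [-14.9 -74.4] [20.3 72.1]
78 [-15.2 -74.1] [19.8 71.8]
[338, 262, 21, 21, 259]
6 [ -56.  -100.6] [-12.2 -56.6]
18 [-56.4 -99.5] [-13. -56.]
26 [-56.6 -98.8] [-13.6 -55.6]
34 [-56.8 -98.1] [-14.2 -55.3]
70 [-57.9 -94.9] [-16.7 -53.6]
74 [-58.  -94.6] [-17.  -53.4]
78 [-58.1 -94.2] [-17.3 -53.2]
[264, 264, 24, 19, 431]
6 [-56.   55.2] [-16.6 105.9]
18 [-56.4  54.4] [-17.4 104.6]
26 [-56.6  54. ] [-17.9 103.7]
34 [-56.8  53.5] [-18.4 102.8]
70 [-57.9  51.3] [-20.8  98.9]
74 [-58.   51.1] [-21.1  98.5]
78 [-58.1  50.8] [-21.3  98.1]
[303, 265, 18, 18, 240]
6 [-56.  -17.1] [-18.8  20.2]
18 [-56.4 -17. ] [-19.5  19.9]
26 [-56.6 -17. ] [-20.1  19.6]
34 [-56.8 -16.9] [-20.6  19.4]
70 [-57.9 -16.6] [-22.9  18.5]
74 [-58.  -16.5] [-23.1  18.4]
78 [-58.1 -16.5] [-23.4  18.3]
[71 73 74 71 74 73 72 73 72 73 70 73 74 73 75 74 72 73 73 68 75 71 72 66
 72]
[72 74 74 70 71 75 76 70 70 67 65 66 60 70 69 74 73 72 
[... 726 characters left out ...]
91 67 39 18 25 37 35 37 72 87 91 92 93 83 52 39 36 34 25 21 29 74 93 86
 91]
[89 73 39 22 20 26 35 28 49 69 86 86 77 63 44 36 38 30 12 19 32 76 93 89
 90]
[81 69 40 23 19 29 27 31 33 38 58 59 51 37 34 37 33 22 13 20 39 78 91 91
 90]
[81 74 51 29 18 21 31 30 32 27 30 39 28 36 37 35 28 22 16 12 48 82 91 89
 92]
[74 71 57 32 19 15 16 24 29 26 29 37 32 38 37 27 21 12 13 30 64 89 93 88
 89]
[74 72 66 41 28 15 13 22 25 31 26 28 30 31 23 15 18 15 11 42 79 89 89 89
 88]
[71 74 72 57 40 27 18 17 20 25 17 19 22 20 16 11 16 17 33 64 82 92 91 89
 93]
[72 72 74 75 61 38 27 20 21 14 14 19 15 15 15 16 19 26 47 80 96 91 93 85
 91]
[71 74 72 72 70 63 46 33 23 15 15 10 19 16 24 20 43 52 68 86 94 90 88 88
 95]
```

Run:
```python
from m import *
c=dict(np.load("top0.npz")); a=np.radians(-.75); T=np.array([[np.cos(a),np.sin(a)],[-np.sin(a),np.cos(a)]]); o=[567.4,8.6]
print("tip",(ray(c,[310.9,271.65],80)[:,:2]-o)@T.T)
g=cv2.GaussianBlur(c["color"],(3,3),0).max(2).astype(float)
# jack foot extents along its central row / column, subpixel at level 48
def cross(p,lv=48): 
    i=np.where(p<lv)[0]; f=lambda j,k: j+(k-j)*(p[j]-lv)/(p[j]-p[k]); return f(i[0],i[0]-1),f(i[-1],i[-1]+1)
for r in range(272,277): print("foot row",r,[((ray(c,[300+x,r],12)[0,:2]-o)@T.T).round(1) for x in cross(g[r,300:325])])
# block edges, bright top face/body vs blue via red channel
R=cv2.GaussianBlur(c["color"],(3,3),0)[...,0].astype(float)
def edge(get,lv): 
    p=get; j=np.where((p[:-1]<lv)!=(p[1:]<lv))[0]; return j,p
L=[]; 
for v in range(266,281):
    p=R[v,257:272]; j=np.where(p>100)[0][0]; L.append([257+j-(p[j]-100)/(p[j]-p[j-1]),v])
B=[]
for u in range(267,282):
    p=R[258:272,u]; j=np.where(p>100)[0][0]; B.append([u,258+j-(p[j]-100)/(p[j]-p[j-1])])
for n,E in(("left",L),("back",B)):
    P=(ray(c,E,78)[:,:2]-o)@T.T; P=P[1:-1]; ax=0 if n=="left" else 1
    f=np.polyfit(P[:,ax],P[:,1-ax],1); print(n,np.degrees(np.arctan(f[0])).round(2),"at mid",P.mean(0).round(1),np.std(P[:,1-ax]-np.polyval(f,P[:,ax])).round(2), P[:,1-ax].round(1))
# cradle V rests and shaft in top view
bl=(c["color"].max(2)<70).astype(np.uint8); m=np.zeros_like(bl); m[268:325,118:200]=bl[268:325,118:200]
n,l,st,ce=cv2.connectedComponentsWithStats(m)
print([(st[i].tolist(),ray(c,ce[i],27)[0,:2].round(1).tolist()) for i in range(1,n) if st[i,4]>25])
```

```text
tip [[-37.11193134   2.0864091 ]]
foot row 272 [array([-34.4,  22.1]), array([-34.4, -17.5])]
foot row 273 [array([-36.6,  22.5]), array([-36.6, -17.7])]
foot row 274 [array([-38.8,  22.6]), array([-38.8, -17.7])]
foot row 275 [array([-41. ,  22.5]), array([-41. , -17.4])]
foot row 276 [array([-43.2,  21.9]), array([-43.2, -16.9])]
left -2.5 at mid [-39.8  98.2] 0.11 [97.5 97.6 97.8 98.1 98.2 98.2 98.2 98.3 98.3 98.3 98.4 98.6 98.8]
back 2.26 at mid [-20.6  77.7] 0.05 [-20.1 -20.2 -20.2 -20.2 -20.3 -20.5 -20.6 -20.7 -20.8 -20.9 -20.9 -21.
 -21. ]
[([181, 283, 8, 18, 92], [492.9, 282.2]), ([127, 292, 9, 18, 106], [476.7, 396.2])]
```

```bash
cat > go.py <<'E'
# go.py x y zgrasp yaw : shift still needed, in tool axes (from the measured pose)
import sys,numpy as np
from plant import bot
o=bot.get_obs(); x,y,z,w=map(float,sys.argv[1:5]); p=np.array(o["tool_pos"]); a=o["tcp_rot"][2]
d=np.array([x,y,z+159])-p; c,s=np.cos(a),np.sin(a)
print("need dx %.1f dy %.1f dz %.1f turn %.3f | t %.1f yaw %.3f w %.1f f %s"%(d[0]*c+d[1]*s,d[0]*s-d[1]*c,-d[2],a-w,o["time"],a,o["grip_width"],np.round(o["contact_force"],1)))
E
python3 shift.py '{"ticks": [[92, 47, -26.5, 0, 0.08], [92, 94, -53, 0, 0.16], [92, 141, -79, 0, 0.24], [92, 188, -106, 0, 0.32], [92, 235, -132, 0, 0.397]]}'; python3 shift.py '{"ticks": [[92, 0, 0, 0, 0]]}'; python3 go.py 529.9 -66.5 54 -0.013
```

```text
time: 0.72
tool_pos: [365.8, -274.9, 404.6]
tcp_rot: [-3.141, 0.0, -0.016]
contact_force: [1.8, 0.1, 0.3]
grip_width: 91.8
finger_force: 0.0
time: 0.85
tool_pos: [366.5, -273.9, 404.5]
tcp_rot: [-3.141, 0.0, -0.008]
contact_force: [-1.2, -1.4, -0.6]
grip_width: 91.7
finger_force: 0.0
need dx 161.6 dy -208.7 dz 191.5 turn 0.005 | t 0.8 yaw -0.008 w 91.7 f [-1.2 -1.4 -0.6]
```

```bash
python3 shift.py '{"ticks": [[60, 32, -42, 10, 0.002], [60, 65, -84, 25, 0.004], [60, 97, -126, 45, 0.005], [60, 130, -167, 70, 0.005], [60, 161.6, -208.7, 95, 0.005]]}' >/dev/null; python3 shift.py '{"ticks": [[60, 0, 0, 0, 0], [60, 0, 0, 0, 0], [60, 0, 0, 0, 0]]}'; python3 go.py 529.9 -66.5 54 -0.013; python3 go.py 529.9 -66.5 54 -0.013
python3 - <<'E'
from plant import bot
import cv2
c=bot.capture("side"); cv2.imwrite("pics/s1.png",cv2.resize(c["color"][130:330,180:430,::-1],None,fx=3,fy=3,interpolation=2))
E
python3 go.py 529.9 -66.5 54 -0.013
```

```text
time: 1.85
tool_pos: [529.0, -71.4, 310.4]
tcp_rot: [3.141, -0.001, -0.02]
contact_force: [1.2, -1.1, 0.0]
grip_width: 59.8
finger_force: 0.0
need dx 0.8 dy -4.9 dz 97.4 turn -0.007 | t 1.9 yaw -0.020 w 59.8 f [ 1.2 -1.1  0. ]
need dx 0.8 dy -4.9 dz 97.4 turn -0.007 | t 1.9 yaw -0.020 w 59.8 f [ 1.2 -1.1  0. ]
need dx 0.8 dy -4.8 dz 97.5 turn -0.007 | t 1.9 yaw -0.020 w 60.1 f [0.1 0.  0.3]
```

View pics/s1.png

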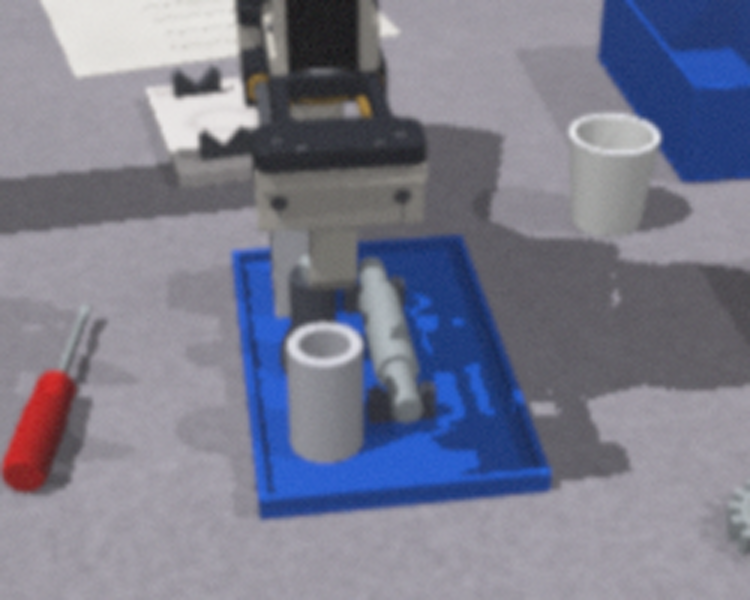

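```bash
python3 - <<'E'
from h import *
from plant import bot
c=dict(np.load("side0.npz")); p=bot.get_obs()["tool_pos"]; 
for X in ([p[0],p[1]-35,132],[p[0],p[1]-35,151],[p[0],p[1]+35,132]): print(((proj(c,np.array(X,float))[0]-[180,130])*3).round(0))
E
python3 shift.py '{"ticks": [[60, 0.8, -4.9, 20, -0.007], [60, 0.8, -4.9, 20, -0.007], [60, 0.8, -4.9, 20, -0.007], [60, 0.8, -4.9, 20, -0.007]]}'; python3 go.py 529.9 -66.5 54 -0.013
```

```text
[333. 285.]
[332. 253.]
[317. 216.]
time: 2.4
tool_pos: [530.4, -65.4, 290.5]
tcp_rot: [3.141, -0.001, -0.012]
contact_force: [-0.2, -0.7, -1.5]
grip_width: 60.2
finger_force: 0.0
need dx -0.5 dy 1.2 dz 77.5 turn 0.001 | t 2.4 yaw -0.012 w 60.2 f [-0.2 -0.7 -1.5]
```

```bash
python3 shift.py '{"ticks": [[60, -0.5, 1, 30, 0], [60, -0.5, 1, 58, 0], [60, -0.5, 1, 74, 0], [60, -0.5, 1, 77.5, 0], [60, -0.5, 1, 77.5, 0]]}'>/dev/null; python3 go.py 529.9 -66.5 54 -0.013
python3 shift.py '{"ticks": [[40, 0, 0, 0, 0], [40, 0, 0, 0, 0], [35, 0, 0, 0, 0], [35, 0, 0, 0, 0], [35, 0, 0, 0, 0]]}'; python3 go.py 529.9 -66.5 54 -0.013
```

```text
need dx -0.2 dy 0.4 dz -0.2 turn 0.002 | t 3.0 yaw -0.011 w 60.1 f [ 1.  -0.1  0.2]
time: 3.65
tool_pos: [530.0, -66.1, 212.9]
tcp_rot: [3.141, -0.001, -0.011]
contact_force: [-0.0, -1.6, 6.2]
grip_width: 41.7
finger_force: 30.0
need dx -0.1 dy 0.4 dz -0.1 turn 0.002 | t 3.6 yaw -0.011 w 41.7 f [-0.  -1.6  6.2]
```

```bash
python3 shift.py '{"ticks": [[35, 0, 0, -20, 0], [35, 0, 0, -50, 0], [35, 0, 15, -80, 0], [35, 0, 55, -90, 0], [35, 0, 105, -90, 0]]}'; python3 shift.py '{"ticks": [[35, -0.5, 55, 0, 0], [35, -1, 110, 0, 0], [35, -1, 165, 0, 0], [35, -1, 195, 0, 0], [35, -1.4, 201, 0, 0]]}'>/dev/null; python3 shift.py '{"ticks": [[35, 0, 0, 0, 0], [35, 0, 0, 0, 0]]}' ; python3 go.py 525.1 -371.9 52.7 -0.013
```

```text
time: 4.28
tool_pos: [528.7, -171.2, 302.9]
tcp_rot: [3.141, -0.001, -0.009]
contact_force: [0.4, 0.1, -3.3]
grip_width: 41.9
finger_force: 30.0
time: 5.15
tool_pos: [525.2, -370.6, 302.0]
tcp_rot: [-3.141, 0.001, -0.01]
contact_force: [-0.3, 0.2, -2.3]
grip_width: 42.0
finger_force: 30.0
need dx -0.1 dy 1.3 dz 90.3 turn 0.003 | t 5.2 yaw -0.010 w 42.0 f [-0.3  0.2 -2.3]
```

```bash
python3 shift.py '{"ticks": [[35, 0, 1, 35, 0], [35, 0, 1, 65, 0], [35, 0, 1, 82, 0], [35, 0, 1, 88, 0], [35, 0, 1, 89, 0]]}'>/dev/null; python3 shift.py '{"ticks": [[35, 0, 0, 0, 0], [35, 0, 0, 0, 0]]}'; python3 go.py 525.1 -371.9 52.7 -0.013
```

```text
time: 6.02
tool_pos: [525.1, -373.1, 214.2]
tcp_rot: [3.14, -0.001, -0.011]
contact_force: [-0.0, -0.5, -2.6]
grip_width: 42.2
finger_force: 30.0
need dx -0.1 dy -1.2 dz 2.5 turn 0.002 | t 6.0 yaw -0.011 w 42.2 f [-0.  -0.5 -2.6]
```

```bash
python3 shift.py '{"ticks": [[35, 0, 0, 1.2, 0], [35, 0, 0, 2.2, 0], [35, 0, 0, 2.2, 0]]}'; python3 shift.py '{"ticks": [[35, 0, 0, 0.6, 0], [35, 0, 0, 0.6, 0]]}'
```

```text
time: 6.4
tool_pos: [524.9, -373.0, 211.0]
tcp_rot: [3.141, -0.0, -0.011]
contact_force: [0.1, -0.3, -2.4]
grip_width: 42.2
finger_force: 30.0
time: 6.65
tool_pos: [524.9, -373.0, 211.0]
tcp_rot: [3.141, -0.0, -0.011]
contact_force: [-1.0, 0.4, 3.4]
grip_width: 42.5
finger_force: 30.0
```

```bash
python3 shift.py '{"ticks": [[58, 0, 0, 0, 0], [58, 0, 0, 0, 0], [58, 0, 0, 0, 0], [58, 0, 0, -30, 0], [58, 0, 0, -70, 0]]}'>/dev/null; python3 shift.py '{"ticks": [[50, 0, -20, -20, 0], [50, 0, -75, -30, 0], [50, 0, -132, -30, 0], [50, 1, -190, -30, 0], [50, 1, -248, -30, 0]]}'>/dev/null;python3 shift.py '{"ticks": [[50, 0, -55, 0, 0], [50, 0, -105, 0, 0], [50, 0, -131, 0, 0], [50, 0, -136.4, 0, 0], [50, 0, -136.4, 0, 0]]}'>/dev/null;python3 shift.py '{"ticks": [[50, 0, 0, 0, 0]]}'; python3 go.py 530.3 11.3 54.5 -0.013
python3 - <<'E'
from plant import bot
from h import *
c=bot.capture("top"); np.savez("top1.npz",**c); cv2.imwrite("pics/t1.png",cv2.resize(c["color"][215:345,240:520,::-1],None,fx=2.8,fy=2.8,interpolation=2))
E
```

```text
time: 8.65
tool_pos: [530.4, 10.4, 310.4]
tcp_rot: [3.141, -0.0, -0.012]
contact_force: [0.5, -0.3, -0.2]
grip_width: 49.6
finger_force: 0.0
need dx -0.1 dy -0.9 dz 96.9 turn 0.001 | t 8.7 yaw -0.012 w 49.6 f [ 0.5 -0.3 -0.2]
```

View pics/t1.png

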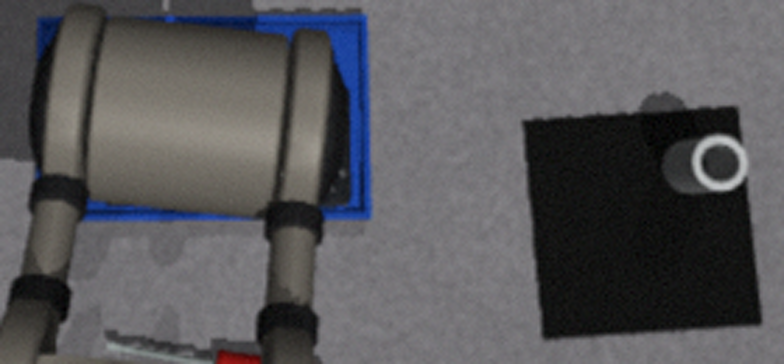

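Sleeve stands on the mat, with its ring at crop px (719,162), and the arm is over the tray. Now the jack.

```bash
python3 shift.py '{"ticks": [[50, -0.1, -0.9, 30, 0], [50, -0.1, -0.9, 60, 0], [50, -0.1, -0.9, 85, 0], [50, -0.1, -0.9, 95, 0], [50, -0.1, -0.9, 96.9, 0]]}'>/dev/null; python3 shift.py '{"ticks": [[50, 0, 0, 0, 0]]}'>/dev/null; python3 go.py 530.3 11.3 54.5 -0.013
python3 shift.py '{"ticks": [[26, 0, 0, 0, 0], [22, 0, 0, 0, 0], [22, 0, 0, 0, 0], [22, 0, 0, 0, 0], [22, 0, 0, 0, 0]]}'; python3 go.py 530.3 11.3 54.5 -0.013
python3 - <<'E'
from h import *
for f,z,(x0,y0,x1,y1) in (("top0",74,(336,260,362,286)),("top1",72,(480,258,512,288))):
    c=dict(np.load(f+".npz")); g=c["color"].max(2); v=c["color"][...,0]
    m=np.zeros(v.shape,np.uint8); m[y0:y1,x0:x1]=(v[y0:y1,x0:x1]>135); 
    k=max(cv2.findContours(m,0,1)[0],key=len); e=cv2.fitEllipse(k); h=cv2.convexHull(k); e2=cv2.minEnclosingCircle(k)
    print(f,e,ray(c,e[0],z)[0,:2].round(1),ray(c,e2[0],z)[0,:2].round(1))
E
```

```text
need dx -0.2 dy 0.8 dz 0.8 turn 0.002 | t 9.4 yaw -0.011 w 50.2 f [-0.7  0.4  0.2]
time: 10.07
tool_pos: [530.3, 12.2, 213.9]
tcp_rot: [3.141, -0.001, -0.011]
contact_force: [-1.0, -2.5, 6.1]
grip_width: 27.0
finger_force: 30.0
need dx -0.0 dy 0.9 dz 0.4 turn 0.002 | t 10.1 yaw -0.011 w 27.0 f [-1.  -2.5  6.1]
top0 ((348.5115051269531, 271.9810485839844), (16.537860870361328, 17.323427200317383), 149.9665985107422) [528.9 -65.9] [528.9 -65.9]
top1 ((496.9267883300781, 272.839599609375), (18.447547912597656, 18.796955108642578), 110.89078521728516) [ 523.2 -370.9] [ 523.7 -371.3]
```

```bash
python3 shift.py '{"ticks": [[22, 0, 0, -20, 0], [22, 0, 0, -50, 0], [22, -4, 15, -80, 0], [22, -14, 55, -90, 0], [22, -24, 107, -90, 0]]}'; python3 shift.py '{"ticks": [[22, -12, 54, 0, 0], [22, -24, 109, 0, 0], [22, -36, 164, 0, 0], [22, -48, 220, 0, 0], [22, -57, 260, 0, 0]]}'>/dev/null; python3 shift.py '{"ticks": [[22, -3.8, 20, 0, 0], [22, -3.8, 22.6, 0, 0], [22, -3.8, 22.6, 30, 0], [22, -3.8, 22.6, 60, 0], [22, -3.8, 22.6, 82, 0]]}'>/dev/null;  python3 shift.py '{"ticks": [[22, 0, 0, 4, 0], [22, 0, 0, 4, 0], [22, 0, 0, 4, 0]]}' ; python3 go.py 441.2 -376.4 52.5 -0.013
```

```text
time: 10.7
tool_pos: [504.7, -94.5, 303.9]
tcp_rot: [-3.141, -0.001, -0.009]
contact_force: [0.7, -0.9, -2.5]
grip_width: 27.0
finger_force: 30.0
time: 12.32
tool_pos: [441.5, -376.2, 218.7]
tcp_rot: [3.14, -0.001, -0.011]
contact_force: [0.7, -0.0, -3.1]
grip_width: 26.6
finger_force: 30.0
need dx -0.3 dy 0.2 dz 7.2 turn 0.002 | t 12.3 yaw -0.011 w 26.6 f [ 0.7 -0.  -3.1]
```

```bash
python3 shift.py '{"ticks": [[22, 0, 0, 4, 0], [22, 0, 0, 6, 0], [22, 0, 0, 6, 0]]}'>/dev/null; python3 shift.py '{"ticks": [[22, 0, 0, 0.7, 0], [22, 0, 0, 0.7, 0]]}'; python3 shift.py '{"ticks": [[22, 0, 0, 0.6, 0], [22, 0, 0, 0.6, 0]]}'
```

```text
time: 12.95
tool_pos: [441.0, -376.3, 211.9]
tcp_rot: [3.141, -0.0, -0.011]
contact_force: [-3.1, 2.9, 7.4]
grip_width: 27.0
finger_force: 30.0
time: 13.2
tool_pos: [441.0, -376.3, 211.9]
tcp_rot: [3.141, -0.001, -0.011]
contact_force: [-3.7, 2.9, 12.4]
grip_width: 26.8
finger_force: 30.0
```

```bash
python3 shift.py '{"ticks": [[46, 0, 0, 0, 0], [46, 0, 0, 0, 0], [46, 0, 0, 0, 0], [46, 0, 0, -35, 0], [46, 0, 0, -85, 0]]}'>/dev/null; python3 shift.py '{"ticks": [[64, 5, -25, -15, 0], [64, 15, -80, -15, 0], [64, 25, -136, -15, 0], [64, 35, -192, -15, 0], [64, 45, -248, -15, 0]]}'>/dev/null;python3 shift.py '{"ticks": [[64, 10, -55, 0, 0.02], [64, 20, -110, 0, 0.044], [64, 30, -165, 0, 0.044], [64, 36, -200, 0, 0.044], [64, 38.7, -214.7, 0, 0.044]]}'>/dev/null;python3 shift.py '{"ticks": [[64, 0, 0, 0, 0], [64, 0, 0, 0, 0]]}'; python3 go.py 529.8 85.4 52 -0.055
python3 - <<'E'
from plant import bot
from h import *
c=bot.capture("top"); np.savez("top2.npz",**c); cv2.imwrite("pics/t2.png",cv2.resize(c["color"][215:345,240:520,::-1],None,fx=2.8,fy=2.8,interpolation=2))
E
```

```text
time: 15.32
tool_pos: [529.7, 84.5, 309.9]
tcp_rot: [3.141, 0.001, -0.056]
contact_force: [-0.2, 0.2, -0.1]
grip_width: 64.2
finger_force: 0.0
need dx 0.1 dy -0.9 dz 98.9 turn -0.001 | t 15.3 yaw -0.056 w 64.2 f [-0.2  0.2 -0.1]
```

View pics/t2.png

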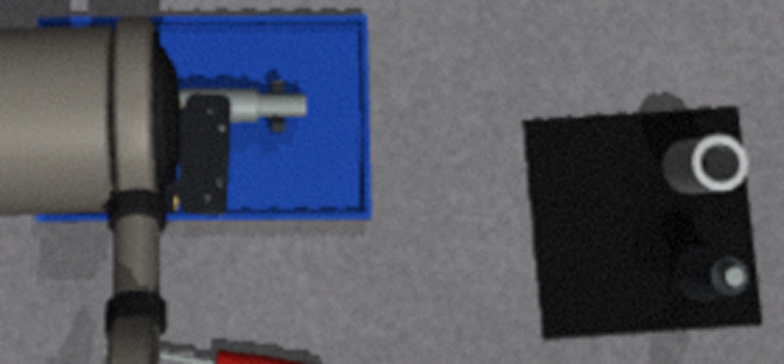

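Sleeve and jack both stand on the mat, with the jack's tip at crop px (734,275). Now the block.

```bash
python3 shift.py '{"ticks": [[64, 0, -0.7, 30, 0], [64, 0, -0.7, 60, 0], [64, 0, -0.7, 86, 0], [64, 0, -0.7, 97, 0], [64, 0, -0.7, 98.6, 0]]}'>/dev/null; python3 shift.py '{"ticks": [[64, 0, 0, 0, 0]]}'>/dev/null; python3 go.py 529.8 85.4 52 -0.055
python3 shift.py '{"ticks": [[42, 0, 0, 0, 0], [37, 0, 0, 0, 0], [37, 0, 0, 0, 0], [37, 0, 0, 0, 0], [37, 0, 0, 0, 0]]}'; python3 go.py 529.8 85.4 52 -0.055
```

```text
need dx -0.5 dy 0.5 dz 1.4 turn -0.001 | t 16.1 yaw -0.056 w 64.1 f [ 0.1 -0.2  0.6]
time: 16.75
tool_pos: [530.1, 86.0, 212.1]
tcp_rot: [3.141, -0.001, -0.055]
contact_force: [-2.1, -2.5, 6.4]
grip_width: 43.8
finger_force: 30.0
need dx -0.2 dy 0.6 dz 1.1 turn -0.000 | t 16.8 yaw -0.055 w 43.8 f [-2.1 -2.5  6.4]
```

```bash
python3 shift.py '{"ticks": [[37, 0, 0, -20, 0], [37, 0, 0, -50, 0], [37, -1, 15, -80, 0], [37, -4, 55, -90, 0], [37, -8, 107, -90, 0]]}'; python3 shift.py '{"ticks": [[37, -5, 54, 0, 0], [37, -10, 109, 0, 0], [37, -15, 164, 0, 0], [37, -20, 215, 0, 0], [37, -22, 252, 0, 0]]}'>/dev/null; python3 shift.py '{"ticks": [[37, -0.6, 18, 0, 0], [37, -0.6, 19.5, 0, 0], [37, -0.6, 19.5, 30, 0], [37, -0.6, 19.5, 60, 0], [37, -0.6, 19.5, 82, 0]]}'>/dev/null;  python3 shift.py '{"ticks": [[37, 0, 0, 4, 0], [37, 0, 0, 4, 0], [37, 0, 0, 4, 0]]}' ; python3 go.py 478.7 -290.3 51.1 -0.055
```

```text
time: 17.38
tool_pos: [516.0, -20.5, 302.1]
tcp_rot: [-3.141, -0.001, -0.053]
contact_force: [1.2, -0.5, -3.2]
grip_width: 43.8
finger_force: 30.0
time: 19.0
tool_pos: [479.0, -290.0, 216.7]
tcp_rot: [3.14, -0.002, -0.055]
contact_force: [-0.3, -0.5, -2.2]
grip_width: 43.7
finger_force: 30.0
need dx -0.2 dy 0.4 dz 6.6 turn 0.000 | t 19.0 yaw -0.055 w 43.7 f [-0.3 -0.5 -2.2]
```

```bash
python3 shift.py '{"ticks": [[37, 0, 0, 4, 0], [37, 0, 0, 5.5, 0], [37, 0, 0, 5.5, 0]]}'>/dev/null; python3 shift.py '{"ticks": [[37, 0, 0, 0.7, 0], [37, 0, 0, 0.7, 0]]}'; python3 shift.py '{"ticks": [[37, 0, 0, 0.6, 0], [37, 0, 0, 0.6, 0]]}'
```

```text
time: 19.62
tool_pos: [478.5, -290.2, 210.1]
tcp_rot: [3.141, -0.0, -0.055]
contact_force: [-2.5, 1.5, 6.9]
grip_width: 43.9
finger_force: 30.0
time: 19.88
tool_pos: [478.4, -290.1, 210.1]
tcp_rot: [3.141, -0.0, -0.055]
contact_force: [-3.5, 2.5, 12.0]
grip_width: 44.1
finger_force: 30.0
```

```bash
python3 shift.py '{"ticks": [[62, 0, 0, 0, 0], [62, 0, 0, 0, 0], [62, 0, 0, 0, 0], [62, 0, 0, -35, 0], [62, 0, 0, -85, 0]]}'>/dev/null; python3 shift.py '{"ticks": [[62, 5, -25, -35, 0], [62, 20, -80, -50, 0], [62, 35, -136, -50, 0], [62, 50, -192, -50, 0], [62, 65, -245, -50, 0]]}'>/dev/null;python3 shift.py '{"ticks": [[50, 15.4, -50, 0, 0], [50, 15.4, -57.9, 0, -0.17], [50, 15.4, -57.9, 0, -0.34], [50, 15.4, -57.9, 0, -0.51], [50, 15.4, -57.9, 0, -0.68]]}'>/dev/null;python3 shift.py '{"ticks": [[50, 0, 0, 0, -0.18], [50, 0, 0, 0, -0.36], [50, 0, 0, 0, -0.54], [50, 0, 0, 0, -0.72], [50, 0, 0, 0, -0.9]]}'>/dev/null;python3 shift.py '{"ticks": [[50, 0, 0, 0, -0.033], [50, 0, 0, 0, -0.033]]}'; python3 go.py 575.4 7.8 31 1.558
python3 - <<'E'
from plant import bot
from h import *
c=bot.capture("top"); np.savez("top3.npz",**c); A=cv2.resize(c["color"][215:345,240:520,::-1],None,fx=2,fy=2,interpolation=2)
s=bot.capture("side"); np.savez("side3.npz",**s); cv2.imwrite("pics/t3.png",np.vstack([A,s["color"][170:480,30:590,::-1]]))
E
```

```text
time: 22.62
tool_pos: [575.5, 7.9, 343.7]
tcp_rot: [-3.141, 0.0, 1.555]
contact_force: [-0.1, -0.5, 0.4]
grip_width: 49.7
finger_force: 0.0
need dx -0.1 dy -0.1 dz 153.7 turn -0.003 | t 22.6 yaw 1.555 w 49.7 f [-0.1 -0.5  0.4]
```

View pics/t3.png

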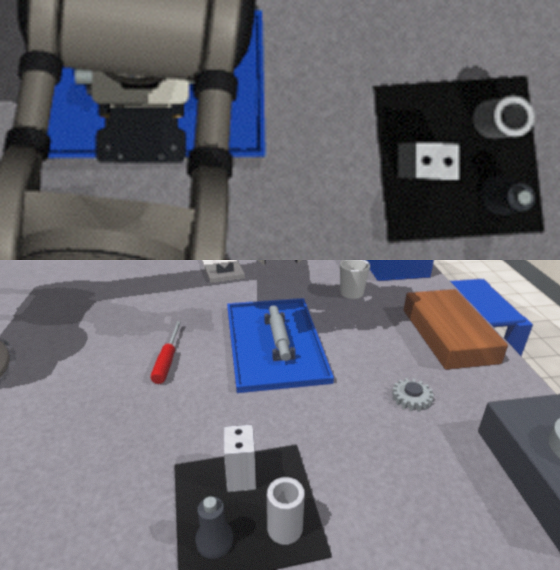

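All three stand upright on the mat: in the lower half the block is at (239,460), the jack at (213,528) and the sleeve at (285,510). The shaft is clear. Next I'll refine its position.

Run:
```python
from h import *
c=dict(np.load("top0.npz")); im=cv2.GaussianBlur(c["color"],(3,3),0).astype(float); q=im[...,2]/(im[...,0]+4)
C=[]
for u in range(299,330,2):
    p=q[238:266,u]; i=np.where(p<1.5)[0]; 
    P=ray(c,[[u,238+i[0]-.5],[u,238+i[-1]+.5]],26)[:,:2]; C.append([P[0,0],P[1,0],P[0,1]])
C=np.array(C); print(C.round(1).tolist()); 
r=q[253,270:360]; i=np.where(r<1.5)[0]+270; print(i[0],i[-1],ray(c,[[i[0]-.5,253],[i[-1]+.5,253]],26)[:,:2].round(1))
```

```text
[[587.8, 563.9, 36.8], [587.8, 563.9, 32.5], [587.7, 563.8, 28.1], [587.6, 563.8, 23.8], [587.6, 563.7, 19.5], [587.5, 546.3, 15.1], [587.5, 546.3, 10.8], [587.4, 546.2, 6.5], [587.4, 563.5, 2.1], [587.3, 563.4, -2.2], [587.2, 563.4, -6.5], [587.2, 563.3, -10.9], [587.1, 563.2, -15.2], [587.1, 563.2, -19.5], [587.0, 563.1, -23.9], [587.0, 563.1, -28.2]]
277 348 [[574.3  85.6]
 [572.3 -70.1]]
```

```bash
python3 shift.py '{"ticks": [[50, 0, 0, 40, -0.003], [50, 0, 0, 90, -0.003], [50, 0, 0, 130, -0.003], [50, 0, 0, 150, -0.003], [50, 0, 0, 153, -0.003]]}'>/dev/null; python3 shift.py '{"ticks": [[50, 0, 0, 0, 0], [50, 0, 0, 0, 0]]}'>/dev/null; python3 go.py 575.4 7.8 31 1.558
python3 shift.py '{"ticks": [[24, 0, 0, 0, 0], [20, 0, 0, 0, 0], [20, 0, 0, 0, 0], [20, 0, 0, 0, 0], [20, 0, 0, 0, 0]]}'; python3 go.py 575.4 7.8 31 1.558
```

```text
need dx -0.1 dy -0.6 dz 2.1 turn 0.002 | t 23.6 yaw 1.560 w 49.9 f [-1.3  0.1  0. ]
time: 24.22
tool_pos: [574.7, 7.9, 190.9]
tcp_rot: [-3.139, 0.0, 1.561]
contact_force: [-5.1, -0.1, 5.1]
grip_width: 25.2
finger_force: 30.0
need dx -0.1 dy 0.7 dz 0.9 turn 0.003 | t 24.2 yaw 1.561 w 25.2 f [-5.1 -0.1  5.1]
```

```bash
python3 shift.py '{"ticks": [[20, 0, 0, -15, 0], [20, 0, 0, -40, 0], [20, 10, -3, -75, 0], [20, 45, -13, -90, 0], [20, 95, -27, -90, 0]]}'; python3 shift.py '{"ticks": [[20, 52, -15, 0, 0], [20, 105, -30, 0, 0], [20, 158, -45, 0, -0.05], [20, 205, -58, 0, -0.1], [20, 230, -65, 0, -0.152]]}'>/dev/null; python3 shift.py '{"ticks": [[20, 8, -2, 0, 0], [20, 8, -2, 0, 0], [20, 8, -2, 0, 0], [20, 8, -2, 0, 0]]}'; python3 go.py 483.9 341.7 37.9 1.713
```

```text
time: 24.85
tool_pos: [550.0, 103.2, 282.9]
tcp_rot: [3.137, -0.0, 1.558]
contact_force: [0.8, 0.7, -5.0]
grip_width: 25.5
finger_force: 30.0
time: 25.98
tool_pos: [484.2, 340.4, 280.8]
tcp_rot: [-3.142, 0.0, 1.711]
contact_force: [0.8, -0.0, -4.6]
grip_width: 25.4
finger_force: 30.0
need dx 1.3 dy -0.1 dz 83.9 turn -0.002 | t 26.0 yaw 1.711 w 25.4 f [ 0.8 -0.  -4.6]
```

```bash
python3 shift.py '{"ticks": [[20, 1.3, 0, 35, 0], [20, 1.3, 0, 60, 0], [20, 1.3, 0, 74, 0], [20, 1.3, 0, 78, 0], [20, 1.3, 0, 78, 0]]}'>/dev/null; python3 go.py 483.9 341.7 37.9 1.713; python3 shift.py '{"ticks": [[20, 0, 0, 2, 0], [20, 0, 0, 3.5, 0], [20, 0, 0, 3.5, 0]]}'; python3 go.py 483.9 341.7 37.9 1.713;python3 shift.py '{"ticks": [[20, 0, 0, 1, 0], [20, 0, 0, 1, 0]]}'; python3 go.py 483.9 341.7 37.9 1.713
```

```text
need dx -1.0 dy -0.1 dz 6.4 turn -0.000 | t 26.6 yaw 1.713 w 24.9 f [ 0.3  0.9 -4.5]
time: 26.98
tool_pos: [483.4, 342.7, 199.5]
tcp_rot: [3.141, 0.0, 1.713]
contact_force: [0.7, 0.2, -5.0]
grip_width: 25.2
finger_force: 30.0
need dx -1.1 dy 0.3 dz 2.6 turn -0.000 | t 27.0 yaw 1.713 w 25.2 f [ 0.7  0.2 -5. ]
time: 27.22
tool_pos: [483.4, 342.7, 198.2]
tcp_rot: [-3.142, 0.0, 1.713]
contact_force: [-0.1, 0.7, -4.8]
grip_width: 25.1
finger_force: 30.0
need dx -1.1 dy 0.3 dz 1.3 turn -0.000 | t 27.2 yaw 1.713 w 25.1 f [-0.1  0.7 -4.8]
```

```bash
python3 shift.py '{"ticks": [[20, -0.8, 0, 0.8, 0], [20, -0.8, 0, 0.8, 0]]}'; python3 shift.py '{"ticks": [[20, 0, 0, 0.7, 0], [20, 0, 0, 0.7, 0]]}';python3 shift.py '{"ticks": [[20, 0, 0, 0.5, 0], [20, 0, 0, 0.5, 0]]}'
```

```text
time: 27.48
tool_pos: [483.6, 341.9, 197.4]
tcp_rot: [-3.141, 0.0, 1.713]
contact_force: [0.0, -0.3, -5.2]
grip_width: 25.0
finger_force: 30.0
time: 27.72
tool_pos: [483.6, 341.9, 197.0]
tcp_rot: [3.141, 0.0, 1.713]
contact_force: [0.4, -0.4, -2.6]
grip_width: 25.5
finger_force: 30.0
time: 27.98
tool_pos: [483.6, 341.9, 196.9]
tcp_rot: [3.141, -0.0, 1.713]
contact_force: [-1.6, -0.5, 4.9]
grip_width: 25.1
finger_force: 30.0
```

```bash
python3 shift.py '{"ticks": [[46, 0, 0, 0, 0], [46, 0, 0, 0, 0], [46, 0, 0, 0, 0], [46, 0, 0, -25, 0], [46, 0, 0, -65, 0]]}'>/dev/null; python3 shift.py '{"ticks": [[46, -20, -4, -45, 0], [60, -70, -11, -60, 0.15], [60, -125, -19, -60, 0.32], [60, -180, -28, -60, 0.5], [60, -235, -36, -60, 0.68]]}'>/dev/null;python3 shift.py '{"ticks": [[60, 0, 0, 0, 0.18], [60, 0, 0, 0, 0.36], [60, 0, 0, 0, 0.54], [60, 0, 0, 0, 0.72], [60, 0, 0, 0, 0.9]]}'>/dev/null;python3 shift.py '{"ticks": [[60, 0, 0, 0, 0.18], [60, 0, 0, 0, 0.188], [60, 0, 0, 0, 0.188]]}'; python3 go.py 478.4 -290.1 51.1 -0.055
python3 - <<'E'
from plant import bot
from h import *
c=bot.capture("top"); np.savez("top4.npz",**c); s=bot.capture("side"); np.savez("side4.npz",**s)
A=cv2.resize(c["color"][255:335,105:215,::-1],None,fx=4,fy=4,interpolation=2); B=cv2.resize(s["color"][140:220,210:320,::-1],None,fx=4,fy=4,interpolation=2)
cv2.imwrite("pics/t4.png",np.hstack([A,B])[:,:800])
cv2.imwrite("pics/t4.png",cv2.resize(np.hstack([A,B]),(800,291)))
E
```

```text
time: 30.22
tool_pos: [481.2, 104.2, 321.3]
tcp_rot: [3.142, -0.0, -0.052]
contact_force: [0.5, 0.4, 0.0]
grip_width: 59.7
finger_force: 0.0
need dx 17.7 dy 393.9 dz 111.2 turn 0.003 | t 30.2 yaw -0.052 w 59.7 f [0.5 0.4 0. ]
```

View pics/t4.png

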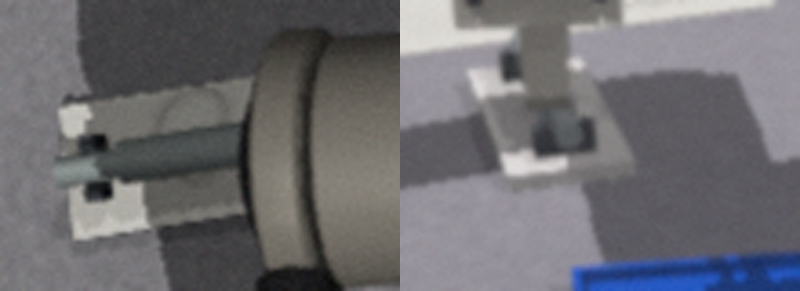

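```bash
python3 shift.py '{"ticks": [[60, 2, 45, 0, 0.003], [60, 5, 105, 0, 0.003], [60, 7, 165, 0, 0.003], [60, 10, 225, 0, 0.003], [60, 12, 280, 0, 0.003]]}'>/dev/null; python3 shift.py '{"ticks": [[60, 3, 55, 0, 0], [60, 5, 95, 0, 0], [60, 5.7, 112, 0, 0], [60, 5.7, 113.9, 0, 0], [60, 5.7, 113.9, 0, 0]]}'>/dev/null;python3 shift.py '{"ticks": [[60, 0, 0, 0, 0], [60, 0, 0, 0, 0]]}'; python3 go.py 478.4 -290.1 51.1 -0.055
python3 - <<'E'
from plant import bot
from h import *
c=bot.capture("top"); np.savez("top5.npz",**c); 
cv2.imwrite("pics/t5.png",np.vstack([cv2.resize(c["color"][255:335,105:215,::-1],None,fx=5,fy=5,interpolation=2)]))
im=cv2.GaussianBlur(c["color"],(3,3),0).astype(int)
wh=(c["color"].min(2)>150).astype(np.uint8); print("cradle",rect(c,wh,(112,262,205,330),12))
E
```

```text
time: 31.82
tool_pos: [477.0, -289.2, 321.5]
tcp_rot: [3.142, -0.0, -0.057]
contact_force: [0.5, 0.4, -0.5]
grip_width: 60.0
finger_force: 0.0
need dx 1.4 dy 0.9 dz 111.4 turn -0.002 | t 31.8 yaw -0.057 w 60.0 f [ 0.5  0.4 -0.5]
cradle (483.8, 341.9, 79.1, 158.8, 8.24)
```

View pics/t5.png

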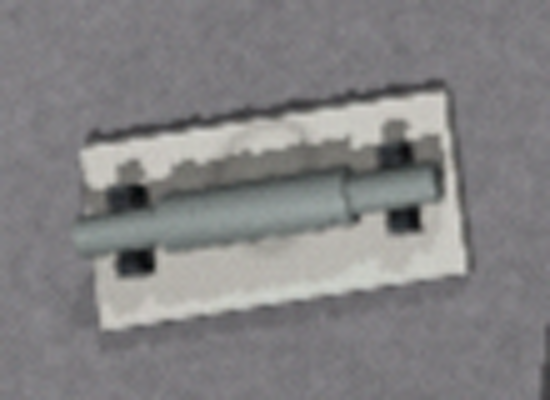

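```bash
python3 - <<'E'
from h import *
c=dict(np.load("top5.npz")); E=ray(c,[[119.2,302.0],[193.0,291.0]],32)[:,:2]; print(E.round(1),E.mean(0).round(1),np.linalg.norm(E[0]-E[1]))
E
python3 shift.py '{"ticks": [[60, 1.4, 0.9, 35, -0.002], [60, 1.4, 0.9, 70, -0.002], [60, 1.4, 0.9, 98, -0.002], [60, 1.4, 0.9, 109.5, -0.002], [60, 1.4, 0.9, 110.5, -0.002]]}'>/dev/null; python3 shift.py '{"ticks": [[60, 0, 0, 0, 0]]}'>/dev/null; python3 go.py 478.4 -290.1 51.1 -0.055
```

```text
[[473.6 420. ]
 [494.9 263.4]] [484.2 341.7] 158.03277804297684
need dx -0.2 dy -1.2 dz 1.8 turn -0.001 | t 32.6 yaw -0.056 w 59.7 f [0.2 0.7 0.8]
```

```bash
cat > d.py <<'E'
from h import *
import sys
def cent(c,w): 
    v,u=np.indices(w.shape); return np.array([(w*u).sum(),(w*v).sum()])/w.sum()
def tipc(c,uv,z,r=5):   # bright jack tip
    u,v=map(int,uv); g=c["color"].max(2).astype(float); w=np.zeros_like(g); s=np.s_[v-r:v+r+1,u-r:u+r+1]; w[s]=np.clip(g[s]-50,0,40); 
    return ray(c,cent(c,w),z)[0,:2]
def holes(c,uv,z):      # dark hole pair on the bright top
    u,v=map(int,uv); g=c["color"].max(2).astype(float); P=[]
    for k in(-1,1):
        s=np.s_[v-3:v+4,u+k*5-3:u+k*5+4]; w=np.zeros_like(g); w[s]=np.clip(150-g[s],0,None); P.append(ray(c,cent(c,w),z)[0,:2])
    return np.mean(P,0),np.degrees(np.arctan2(P[0][0]-P[1][0],P[0][1]-P[1][1]))
def sil(c,m,zt,zb):     # silhouette of an upright part: far sides at the top, near sides at the bottom
    cam=-c["R"].T@c["t"]; k=max(cv2.findContours(m.astype(np.uint8),0,1)[0],key=len)[:,0]; t=ray(c,k,zt)[:,:2]; b=ray(c,k,zb)[:,:2]; o=[]
    far=t.mean(0)>cam[:2]
    return np.array([(t.max(0)+b.min(0))[i]/2 if far[i] else (t.min(0)+b.max(0))[i]/2 for i in(0,1)])
def ring(c,uv,z,r=14): # inner hole+outer edge: gradient circle centre by ellipse on the half-level outer contour
    u,v=map(int,uv); g=cv2.GaussianBlur(c["color"],(3,3),0)[...,0]; m=np.zeros(g.shape,np.uint8); s=np.s_[v-r:v+r,u-r:u+r]; m[s]=g[s]>125
    k=max(cv2.findContours(m,0,1)[0],key=len); e=cv2.fitEllipse(k); return ray(c,e[0],z)[0,:2],np.round(e[1],1)
if __name__=="__main__":
    a=dict(np.load("top0.npz")); b=dict(np.load("top3.npz"))
    print("block",holes(a,(275,272),78),holes(b,(458,295),76))
    print("jack",tipc(a,(311,272),80),tipc(b,(501,313),78))
    print("sleeve",ring(a,(348,272),74),ring(b,(496,273),72))
    for c,n,x in((a,"a",(255,252,295,292)),(b,"b",(435,280,475,310))): cv2.imwrite(f"pics/z{n}.png",cv2.resize(c["color"][x[1]:x[3],x[0]:x[2],::-1],None,fx=7,fy=7,interpolation=2))
E
python3 d.py; python3 -c "
import cv2,numpy as np
a=cv2.imread('pics/za.png');b=cv2.imread('pics/zb.png');b=cv2.copyMakeBorder(b,0,70,0,0,0);cv2.imwrite('pics/zab.png',np.hstack([a,b]))"
```

```text
block (array([529.78480569,  84.32800266]), np.float64(1.7902166187399309)) (array([ 478.98901774, -288.14743286]), np.float64(3.710350500976374))
jack [530.29708569  11.42952299] [ 440.7287876  -374.29370592]
sleeve (array([528.94139759, -66.03445178]), array([16.4, 17.4])) (array([ 523.27251806, -371.56270068]), array([18.4, 19.8]))
```

View pics/zab.png

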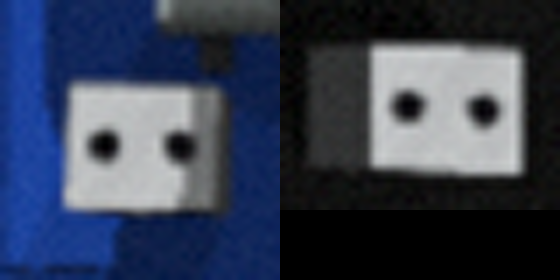

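```bash
sed -i 's/np.clip(150-g\[s\],0,None)/np.clip(90-g[s],0,None)/' d.py; python3 d.py
python3 shift.py '{"ticks": [[60, -0.2, -1.2, 1, 0], [60, -0.2, -1.2, 1, 0]]}'>/dev/null; python3 go.py 478.4 -290.1 51.1 -0.055; python3 shift.py '{"ticks": [[42, 0, 0, 0, 0], [37, 0, 0, 0, 0], [37, 0, 0, 0, 0], [37, 0, 0, 0, 0], [37, 0, 0, 0, 0]]}'; python3 go.py 478.4 -290.1 51.1 -0.055
```

```text
block (array([529.90192381,  84.60741164]), np.float64(1.8936124832434027)) (array([ 479.03283081, -288.1966025 ]), np.float64(3.4105980590684704))
jack [530.29708569  11.42952299] [ 440.7287876  -374.29370592]
sleeve (array([528.94139759, -66.03445178]), array([16.4, 17.4])) (array([ 523.27251806, -371.56270068]), array([18.4, 19.8]))
need dx 0.4 dy 0.3 dz 0.3 turn -0.001 | t 32.9 yaw -0.056 w 59.8 f [-0.5 -0.3 -1.4]
time: 33.5
tool_pos: [478.0, -289.9, 209.9]
tcp_rot: [3.141, -0.0, -0.056]
contact_force: [-0.2, -0.1, 2.7]
grip_width: 43.8
finger_force: 30.0
need dx 0.4 dy 0.2 dz -0.2 turn -0.001 | t 33.5 yaw -0.056 w 43.8 f [-0.2 -0.1  2.7]
```

```bash
cat > e.py <<'E'
from h import *
def back(f,us,v0,v1,z,lv=100):
    c=dict(np.load(f)); R=cv2.GaussianBlur(c["color"],(3,3),0)[...,0].astype(float); B=[]
    for u in us:
        p=R[v0:v1,u]; j=np.where(p>lv)[0][0]; B.append([u,v0+j-(p[j]-lv)/(p[j]-p[j-1])])
    P=ray(c,B,z)[:,:2]; f=np.polyfit(P[:,1],P[:,0],1); return np.degrees(np.arctan(f[0])).round(2),P.mean(0).round(1),np.std(P[:,0]-np.polyval(f,P[:,1])).round(2)
if __name__=="__main__":
    print(back("top0.npz",range(267,282),258,272,78)); print(back("top0.npz",range(267,280),258,272,78)); print(back("top3.npz",range(450,469),280,296,76,90)); print(back("top3.npz",range(451,467),280,296,76,110))
E
python3 e.py
python3 shift.py '{"ticks": [[37, 0, 0, -20, 0], [37, 0, 0, -50, 0], [37, 1, -15, -80, 0], [37, 4, -55, -90, 0], [37, 8, -107, -90, 0]]}'>/dev/null; python3 shift.py '{"ticks": [[37, 5, -54, 0, 0], [37, 10, -109, 0, 0], [37, 15, -164, 0, 0], [37, 20, -215, 0, 0], [37, 22, -252, 0, 0]]}'>/dev/null; python3 shift.py '{"ticks": [[37, 0.6, -15, 0, 0], [37, 0.6, -18, 0, 0], [37, 0.6, -18, 0, 0], [37, 0.6, -18, 0, 0]]}' ; python3 go.py 529.7 85.1 53.1 -0.055
```

```text
(np.float64(3.04), array([547.8,  86.6]), np.float64(0.06))
(np.float64(2.97), array([547.9,  88.6]), np.float64(0.06))
(np.float64(3.4), array([ 497.5, -290.6]), np.float64(0.26))
(np.float64(3.38), array([ 497. , -289.5]), np.float64(0.23))
time: 35.25
tool_pos: [529.7, 83.7, 299.7]
tcp_rot: [3.141, 0.0, -0.058]
contact_force: [0.1, -0.3, -3.6]
grip_width: 43.9
finger_force: 30.0
need dx -0.1 dy -1.4 dz 87.6 turn -0.003 | t 35.2 yaw -0.058 w 43.9 f [ 0.1 -0.3 -3.6]
```

```bash
python3 shift.py '{"ticks": [[37, 0, -1, 30, -0.003], [37, 0, -1, 60, -0.003], [37, 0, -1, 80, -0.003], [37, 0, -1, 84, -0.003], [37, 0, -1, 84, -0.003]]}'>/dev/null; python3 shift.py '{"ticks": [[37, 0, 0, 0, 0], [37, 0, 0, 0, 0]]}'>/dev/null; python3 go.py 529.7 85.1 53.1 -0.052
```

```text
need dx -0.3 dy 0.7 dz 4.5 turn -0.001 | t 36.1 yaw -0.053 w 43.6 f [-1.   0.1 -3.9]
```

```bash
python3 shift.py '{"ticks": [[37, -0.3, 0.7, 2.5, 0], [37, -0.3, 0.7, 3.7, 0], [37, -0.3, 0.7, 3.7, 0]]}'>/dev/null; python3 go.py 529.7 85.1 53.1 -0.052;  python3 shift.py '{"ticks": [[37, 0, 0, 0.7, 0], [37, 0, 0, 0.7, 0]]}' |grep -E "pos|force";python3 shift.py '{"ticks": [[37, 0, 0, 0.5, 0], [37, 0, 0, 0.5, 0]]}' |grep -E "pos|force"; python3 go.py 529.7 85.1 53.1 -0.052
```

```text
need dx 0.3 dy 0.1 dz -0.1 turn -0.001 | t 36.5 yaw -0.053 w 44.0 f [ 0.6 -0.1 -2.9]
tool_pos: [529.4, 85.2, 211.9]
contact_force: [-2.6, -0.9, 5.0]
finger_force: 30.0
tool_pos: [529.4, 85.1, 211.9]
contact_force: [-3.9, -0.3, 9.9]
finger_force: 30.0
need dx 0.3 dy 0.0 dz -0.2 turn -0.001 | t 37.0 yaw -0.053 w 43.9 f [-3.9 -0.3  9.9]
```

```bash
python3 shift.py '{"ticks": [[58, 0, 0, 0, 0], [58, 0, 0, 0, 0], [58, 0, 0, 0, 0], [58, 0, 0, -35, 0], [58, 0, 0, -85, 0]]}'>/dev/null; python3 shift.py '{"ticks": [[50, -3, 25, -15, 0], [50, -11, 80, -15, 0], [50, -18, 136, -15, 0], [50, -26, 192, -15, 0], [50, -34, 248, -15, 0]]}'>/dev/null;python3 shift.py '{"ticks": [[50, -8, 55, 0, -0.02], [50, -16, 110, 0, -0.042], [50, -24, 165, 0, -0.042], [50, -28, 205, 0, -0.042], [50, -29.8, 217.5, 0, -0.042]]}'>/dev/null;python3 shift.py '{"ticks": [[50, 0, 0, 0, 0], [50, 0, 0, 0, 0], [50, 0, 0, 0, 0]]}'>/dev/null; python3 go.py 441.0 -376.3 52.9 -0.011
cat > f.py <<'E'
import sys
from d import *
from e import back
from plant import bot
f=sys.argv[1]; c=bot.capture("top"); np.savez(f,**c); a=dict(np.load("top0.npz"))
print("block",holes(a,(275,272),78),holes(c,(275,272),78),back("top0.npz",range(267,280),258,272,78),back(f,range(267,280),258,272,78))
q=np.s_[258:290,258:294]
def L(c):
    R=cv2.GaussianBlur(c["color"],(3,3),0)[...,0].astype(float); o=[]
    for v in range(268,279):
        p=R[v,257:272]; j=np.where(p>100)[0][0]; o.append([257+j-(p[j]-100)/(p[j]-p[j-1]),v])
    return ray(c,o,78)[:,1].mean().round(1)
print("left edge y",L(a),L(c))
print("jack",tipc(a,(311,272),80),tipc(c,(311,272),80)); print("sleeve",ring(a,(348,272),74),ring(c,(348,272),74))
E
python3 f.py top6.npz
```

```text
need dx -0.4 dy 1.3 dz 99.2 turn 0.001 | t 39.2 yaw -0.010 w 50.0 f [ 0.6 -0.3  0.7]
block (array([529.90192381,  84.60741164]), np.float64(1.8936124832434027)) (array([530.05199559,  87.26917759]), np.float64(3.5720956234833556)) (np.float64(2.97), array([547.9,  88.6]), np.float64(0.06)) (np.float64(5.62), array([545.7,  88.6]), np.float64(0.28))
left edge y 107.3 107.4
jack [530.29708569  11.42952299] [529.58949337  10.97346949]Traceback (most recent call last):
  File "f.py", line 14, in <module>
    print("jack",tipc(a,(311,272),80),tipc(c,(311,272),80)); print("sleeve",ring(a,(348,272),74),ring(c,(348,272),74))
                                                                                                 ~~~~^^^^^^^^^^^^^^^^
  File "d.py", line 19, in ring
    k=max(cv2.findContours(m,0,1)[0],key=len); e=cv2.fitEllipse(k); return ray(c,e[0],z)[0,:2],np.round(e[1],1)
ValueError: max() iterable argument is empty
```

```bash
python3 shift.py '{"ticks": [[50, -0.3, 1, 35, 0], [50, -0.3, 1, 70, 0], [50, -0.3, 1, 92, 0], [50, -0.3, 1, 98, 0], [50, -0.3, 1, 98.5, 0]]}'>/dev/null; python3 shift.py '{"ticks": [[50, 0, 0, 0, 0], [50, 0, 0, 0, 0]]}'>/dev/null; python3 go.py 441.0 -376.3 52.9 -0.011
python3 shift.py '{"ticks": [[26, 0, 0, 0, 0], [22, 0, 0, 0, 0], [22, 0, 0, 0, 0], [22, 0, 0, 0, 0], [22, 0, 0, 0, 0]]}'; python3 go.py 530.3 11.5 54.9 -0.011
```

```text
need dx 0.1 dy -1.2 dz 1.5 turn -0.000 | t 40.2 yaw -0.011 w 49.7 f [0.4 0.6 0.6]
time: 40.8
tool_pos: [440.7, -377.3, 212.5]
tcp_rot: [-3.142, 0.0, -0.011]
contact_force: [-0.8, 0.7, 1.7]
grip_width: 26.7
finger_force: 30.0
need dx 85.3 dy -389.7 dz -1.4 turn -0.000 | t 40.8 yaw -0.011 w 26.7 f [-0.8  0.7  1.7]
```

```bash
python3 shift.py '{"ticks": [[22, 0, 0, -20, 0], [22, 0, 0, -50, 0], [22, 3, -15, -80, 0], [22, 12, -55, -90, 0], [22, 23, -107, -90, 0]]}'>/dev/null; python3 shift.py '{"ticks": [[22, 12, -54, 0, 0], [22, 24, -109, 0, 0], [22, 36, -164, 0, 0], [22, 48, -219, 0, 0], [22, 57, -260, 0, 0]]}'>/dev/null; python3 shift.py '{"ticks": [[22, 5, -18, 0, 0], [22, 5, -21, 0, 0], [22, 5, -21, 30, 0], [22, 5, -21, 60, 0], [22, 5, -21, 78, 0]]}'>/dev/null; python3 shift.py '{"ticks": [[22, 0, 0, 4, 0], [22, 0, 0, 4, 0], [22, 0, 0, 4, 0]]}' ; python3 go.py 530.0 11.6 55.5 -0.011
```

```text
time: 43.05
tool_pos: [530.3, 9.3, 221.3]
tcp_rot: [3.141, -0.002, -0.012]
contact_force: [0.2, -0.4, -2.3]
grip_width: 26.7
finger_force: 30.0
need dx -0.4 dy -2.3 dz 6.8 turn -0.001 | t 43.0 yaw -0.012 w 26.7 f [ 0.2 -0.4 -2.3]
```

```bash
python3 shift.py '{"ticks": [[22, -0.3, -2.3, 3, 0], [22, -0.3, -2.3, 5, 0], [22, -0.3, -2.3, 5, 0]]}'>/dev/null; python3 go.py 530.0 11.6 55.5 -0.011; python3 shift.py '{"ticks": [[22, 0, 0, 0.8, 0], [22, 0, 0, 0.8, 0]]}' |grep -E "pos|force";python3 shift.py '{"ticks": [[22, 0, 0, 0.7, 0], [22, 0, 0, 0.7, 0]]}' |grep -E "pos|force"; python3 go.py 530.0 11.6 55.5 -0.011
```

```text
need dx 0.3 dy 0.6 dz 0.8 turn 0.000 | t 43.4 yaw -0.011 w 27.1 f [-0.1 -0.2 -3. ]
tool_pos: [529.7, 12.1, 214.6]
contact_force: [0.4, 0.4, -2.7]
finger_force: 30.0
tool_pos: [529.8, 12.1, 214.5]
contact_force: [-2.1, 0.4, 4.5]
finger_force: 30.0
need dx 0.2 dy 0.5 dz -0.0 turn -0.000 | t 43.9 yaw -0.011 w 26.8 f [-2.1  0.4  4.5]
```

```bash
python3 shift.py '{"ticks": [[46, 0, 0, 0, 0], [46, 0, 0, 0, 0], [46, 0, 0, 0, 0], [46, 0, 0, -35, 0], [46, 0, 0, -85, 0]]}'>/dev/null; python3 shift.py '{"ticks": [[60, 0, 25, -15, 0], [60, 0, 80, -15, 0], [60, 0, 136, -15, 0], [60, 0, 192, -15, 0], [60, 0, 248, -15, 0]]}'>/dev/null;python3 shift.py '{"ticks": [[60, -0.7, 55, 0, 0], [60, -0.7, 105, 0, 0], [60, -0.7, 133, 0, 0], [60, -0.7, 137, 0, 0], [60, -0.7, 137, 0, 0]]}'>/dev/null;python3 shift.py '{"ticks": [[60, 0, 0, 30, 0], [60, 0, 0, 65, 0], [60, 0, 0, 92, 0], [60, 0, 0, 98, 0], [60, 0, 0, 98, 0]]}'>/dev/null;python3 shift.py '{"ticks": [[60, 0, 0, 0, 0], [60, 0, 0, 0, 0]]}'>/dev/null; python3 go.py 524.9 -373.0 52 -0.011
```

```text
need dx -0.1 dy -0.1 dz 6.2 turn -0.000 | t 46.7 yaw -0.011 w 60.1 f [-0.5  0.2 -0.1]
```

```bash
python3 shift.py '{"ticks": [[60, 0, 0, 4, 0], [60, 0, 0, 6, 0], [60, 0, 0, 6, 0], [60, 0, 0, 6, 0]]}'>/dev/null; python3 shift.py '{"ticks": [[40, 0, 0, 0, 0], [35, 0, 0, 0, 0], [35, 0, 0, 0, 0], [35, 0, 0, 0, 0], [35, 0, 0, 0, 0]]}'|grep -E "width|pos"; python3 go.py 530 -66.2 54 -0.011
python3 shift.py '{"ticks": [[35, 0, 0, -20, 0], [35, 0, 0, -50, 0], [35, 0, -15, -80, 0], [35, 0, -55, -90, 0], [35, 1, -105, -90, 0]]}'>/dev/null; python3 shift.py '{"ticks": [[35, 0.5, -55, 0, 0], [35, 1, -110, 0, 0], [35, 1, -165, 0, 0], [35, 1, -197, 0, 0], [35, 1, -202, 0, 0]]}'>/dev/null; python3 shift.py '{"ticks": [[35, 0, 0, 0, 0], [35, 0, 0, 30, 0], [35, 0, 0, 60, 0], [35, 0, 0, 78, 0], [35, 0, 0, 80, 0]]}' >/dev/null;python3 shift.py '{"ticks": [[35, 0, 0, 0, 0], [35, 0, 0, 0, 0], [35, 0, 0, 0, 0]]}'; python3 go.py 530 -66.2 54 -0.011
```

```text
tool_pos: [524.7, -372.9, 210.0]
grip_width: 42.1
need dx 1.8 dy -306.8 dz -3.0 turn -0.000 | t 47.8 yaw -0.011 w 42.1 f [-0.   0.6  0.3]
time: 50.05
tool_pos: [530.3, -66.1, 220.7]
tcp_rot: [3.141, -0.001, -0.011]
contact_force: [0.4, 0.7, -3.7]
grip_width: 42.1
finger_force: 30.0
need dx -0.3 dy 0.1 dz 7.7 turn -0.000 | t 50.0 yaw -0.011 w 42.1 f [ 0.4  0.7 -3.7]
```

```bash
python3 shift.py '{"ticks": [[35, -0.4, 0, 4, 0], [35, -0.4, 0, 7, 0], [35, -0.4, 0, 7, 0]]}'>/dev/null; python3 go.py 529.8 -66.2 53 -0.011; python3 shift.py '{"ticks": [[35, 0, 0, 0.9, 0], [35, 0, 0, 0.9, 0]]}' |grep -E "pos|force";python3 shift.py '{"ticks": [[35, 0, 0, 0.8, 0], [35, 0, 0, 0.8, 0]]}' |grep -E "pos|force"; python3 go.py 529.8 -66.2 53 -0.011
```

```text
need dx 0.2 dy 0.3 dz 0.5 turn -0.000 | t 50.4 yaw -0.011 w 42.0 f [-1.2  0.6 -3.1]
tool_pos: [529.8, -66.0, 212.0]
contact_force: [0.1, 0.5, -2.3]
finger_force: 30.0
tool_pos: [529.8, -66.0, 211.9]
contact_force: [-3.2, 0.1, 4.7]
finger_force: 30.0
need dx 0.0 dy 0.2 dz -0.1 turn -0.000 | t 50.9 yaw -0.011 w 42.4 f [-3.2  0.1  4.7]
```

```bash
python3 shift.py '{"ticks": [[58, 0, 0, 0, 0], [58, 0, 0, 0, 0], [58, 0, 0, 0, 0], [58, 0, 0, -40, 0], [58, 0, 0, -95, 0]]}'>/dev/null; python3 shift.py '{"ticks": [[92, -20, 26, -40, 0], [92, -54, 70, -60, 0], [92, -88, 114, -80, 0], [92, -122, 158, -97.8, 0], [92, -156, 202, -97.8, 0]]}'>/dev/null;python3 shift.py '{"ticks": [[92, -34, 44, 0, 0], [92, -68, 88, 0, 0], [92, -102, 132, 0, 0], [92, -136, 176, 0, 0], [92, -165, 215, 0, 0]]}'>/dev/null;python3 shift.py '{"ticks": [[92, -7.6, 7.5, 0, -0.1], [92, -7.6, 7.5, 0, -0.2], [92, -7.6, 7.5, 0, -0.3], [92, -7.6, 7.5, 0, -0.395], [92, -7.6, 7.5, 0, -0.395]]}'>/dev/null; python3 shift.py '{"ticks": [[92, 0, 0, 0, 0], [92, 0, 0, 0, 0], [92, 0, 0, 0, 0]]}'; python3 go.py 196.6 -486.8 245.7 0.384
python3 f.py top7.npz
python3 - <<'E'
from plant import bot
from h import *
a=np.load("top0.npz")["color"]; c=np.load("top7.npz")["color"]; s=bot.capture("side"); np.savez("side7.npz",**s)
k=np.s_[258:292,258:368,::-1]; f=lambda x,z:cv2.resize(x,None,fx=z,fy=z,interpolation=2)
A=np.vstack([f(a[k],7),f(c[k],7)]); s0=np.load("side0.npz")["color"]; cv2.imwrite("pics/cmp.png",A)
E
```

```text
time: 53.8
tool_pos: [196.4, -486.7, 404.0]
tcp_rot: [3.142, 0.0, 0.383]
contact_force: [1.0, 0.6, 0.0]
grip_width: 91.7
finger_force: 0.0
need dx 0.1 dy 0.1 dz -0.7 turn -0.001 | t 53.8 yaw 0.383 w 91.7 f [1.  0.6 0. ]
block (array([529.90192381,  84.60741164]), np.float64(1.8936124832434027)) (array([530.09403178,  87.23314546]), np.float64(3.543874807265139)) (np.float64(2.97), array([547.9,  88.6]), np.float64(0.06)) (np.float64(4.83), array([548.3,  88.6]), np.float64(0.1))
left edge y 107.3 109.8
jack [530.29708569  11.42952299] [529.69160415  14.29367122]
sleeve (array([528.94139759, -66.03445178]), array([16.4, 17.4])) (array([529.57144839, -65.12182898]), array([15.6, 17.1]))
```

View pics/cmp.png

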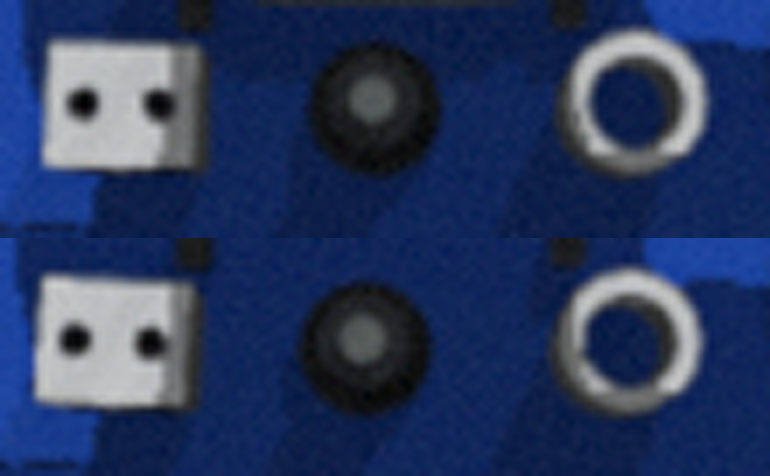

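Before (top) against after (bottom): all three stand upright, but they sit slightly to the left, i.e. toward +y. The block's holes went from (83,103)/(158,103) to (75,102)/(150,106), the jack's tip from (373,100) to (362,102), and the sleeve moved about 6 px. I'll quantify that and correct it.

Run:
```python
from d import *
A=[dict(np.load(f)) for f in("top0.npz","top7.npz")]
def soft(c,x,z):  # centroid of non-blue weight in a box
    im=cv2.GaussianBlur(c["color"],(3,3),0).astype(float); w=np.zeros(im.shape[:2]); s=np.s_[x[1]:x[3],x[0]:x[2]]
    q=im[...,2]/(im[...,0]+4); w[s]=np.clip((2.4-q[s])/1.2,0,1); return ray(c,cent(c,w),z)[0,:2]
for n,x in(("block",(258,260,293,289)),("jack",(296,258,328,287)),("sleeve",(332,259,365,289))):
    p=[soft(c,x,40) for c in A]; print(n,p[0].round(2),p[1].round(2),(p[1]-p[0]).round(2))
def half(c,lv=100):
    R=cv2.GaussianBlur(c["color"],(3,3),0)[...,0].astype(float); o=[]
    for v in range(267,280):
        p=R[v,257:272]; j=np.where(p>lv)[0][0]; o.append([257+j-(p[j]-lv)/(p[j]-p[j-1]),v])
    P=ray(c,o,78); return np.degrees(np.arctan(np.polyfit(P[:,0],P[:,1],1)[0])).round(2)
print("left edge yaw",[half(c) for c in A])
# everything else unmoved: tray V rests / driver / cup difference
d=np.abs(A[0]["color"].astype(int)-A[1]["color"]).max(2); print("driver",d[330:362,275:360].max(),"cup",d[145:215,215:255].max())
```

```text
block [531.75  86.39] [531.96  88.73] [0.21 2.35]
jack [531.81  10.98] [528.72  14.12] [-3.09  3.14]
sleeve [531.06 -66.51] [530.67 -64.85] [-0.39  1.66]
left edge yaw [np.float64(-3.25), np.float64(-3.81)]
driver 24 cup 11
```

```bash
python3 shift.py '{"ticks": [[70, 26, -20, 0, 0], [70, 73, -57, 0, 0], [70, 120, -94, 0, 0], [70, 167, -130, 0, 0], [70, 214, -167, 0, 0]]}'>/dev/null; python3 shift.py '{"ticks": [[56, 47, -37, 15, 0], [56, 94, -73, 30, 0], [56, 141, -110, 50, 0], [56, 188, -146, 70, 0], [56, 235, -183, 85, 0]]}'>/dev/null;python3 shift.py '{"ticks": [[56, 45, -35, 0, 0], [56, 69, -53, 0, 0.11], [56, 73.6, -56, 0, 0.22], [56, 73.6, -56, 0, 0.33], [56, 73.6, -56, 0, 0.436]]}'>/dev/null; python3 shift.py '{"ticks": [[56, 0, 0, 0, 0], [56, 0, 0, 0, 0], [56, 0, 0, 0, 0], [56, 0, 0, 0, 0]]}'; python3 go.py 529.4 85.1 52.9 -0.053
```

```text
time: 56.28
tool_pos: [529.0, 85.3, 319.0]
tcp_rot: [3.142, -0.0, -0.052]
contact_force: [-0.4, -0.4, 0.2]
grip_width: 55.9
finger_force: 0.0
need dx 0.4 dy 0.2 dz 107.1 turn 0.001 | t 56.3 yaw -0.052 w 55.9 f [-0.4 -0.4  0.2]
```

```bash
python3 shift.py '{"ticks": [[56, 0.4, 0.2, 35, 0.001], [56, 0.4, 0.2, 70, 0.001], [56, 0.4, 0.2, 98, 0.001], [56, 0.4, 0.2, 105, 0.001], [56, 0.4, 0.2, 106, 0.001]]}'>/dev/null; python3 shift.py '{"ticks": [[56, 0, 0, 0, 0], [56, 0, 0, 0, 0]]}'>/dev/null; python3 go.py 529.4 85.1 52.9 -0.053; python3 shift.py '{"ticks": [[42, 0, 0, 0, 0], [37, 0, 0, 0, 0], [37, 0, 0, 0, 0], [37, 0, 0, 0, 0], [37, 0, 0, 0, 0]]}'|grep -E "pos|force|rot"; python3 shift.py '{"ticks": [[37, 0, 0, -2, 0], [37, 0, 0, -3, 0], [37, 0, 0, -3, 0], [37, 0, 0, -3, 0]]}'|grep -E "pos|force|rot"
```

```text
need dx -0.3 dy 0.1 dz 2.1 turn -0.000 | t 57.1 yaw -0.053 w 55.9 f [ 0.3 -0.7  0.3]
tool_pos: [529.5, 85.1, 213.4]
tcp_rot: [3.142, -0.001, -0.053]
contact_force: [-0.6, -0.5, 6.1]
finger_force: 30.0
tool_pos: [529.3, 85.2, 215.7]
tcp_rot: [3.141, 0.001, -0.053]
contact_force: [0.2, -0.2, -3.9]
finger_force: 30.0
```

```bash
python3 shift.py '{"ticks": [[37, 0.1, 2.5, 0, -0.023], [37, 0.1, 2.5, 0, -0.023], [37, 0.1, 2.5, 1.8, -0.023], [37, 0.1, 2.5, 1.8, -0.023]]}'>/dev/null; python3 go.py 529.3 82.65 54.4 -0.030; python3 shift.py '{"ticks": [[37, 0, 0, 0.8, 0], [37, 0, 0, 0.8, 0]]}'|grep -E "pos|force"; python3 go.py 529.3 82.65 54.4 -0.030
```

```text
need dx 0.0 dy 0.0 dz 0.6 turn -0.000 | t 58.8 yaw -0.030 w 43.8 f [-0.3  0.2 -3.2]
tool_pos: [529.4, 82.7, 213.4]
contact_force: [-0.4, 0.2, -3.2]
finger_force: 30.0
need dx -0.1 dy 0.0 dz -0.0 turn -0.000 | t 59.0 yaw -0.030 w 44.1 f [-0.4  0.2 -3.2]
```

```bash
python3 shift.py '{"ticks": [[37, 0, 0, 0.7, 0], [37, 0, 0, 0.7, 0]]}'|grep -E "pos|force"; python3 shift.py '{"ticks": [[54, 0, 0, 0, 0], [54, 0, 0, 0, 0], [54, 0, 0, 0, 0], [54, 0, 0, -35, 0], [54, 0, 0, -85, 0]]}'>/dev/null; python3 shift.py '{"ticks": [[46, 2.5, 30, -10, -0.019], [46, 2.5, 70.6, -10, -0.019], [46, 2.5, 70.6, -10, -0.019], [46, 2.5, 70.6, -10, -0.019], [46, 2.5, 70.6, -10, -0.019]]}'>/dev/null; python3 go.py 529.8 12.1 55.5 -0.011
```

```text
tool_pos: [529.3, 82.7, 213.4]
contact_force: [-3.4, -0.4, 5.6]
finger_force: 30.0
need dx 0.1 dy 0.7 dz 93.0 turn 0.001 | t 60.5 yaw -0.010 w 45.9 f [-0.5  0.8  0.4]
```

```bash
python3 shift.py '{"ticks": [[46, 0.1, 0.3, 30, 0], [46, 0.1, 0.3, 62, 0], [46, 0.1, 0.3, 86, 0], [46, 0.1, 0.3, 92, 0], [46, 0.1, 0.3, 92.5, 0]]}'>/dev/null; python3 shift.py '{"ticks": [[46, 0, 0, 0, 0], [46, 0, 0, 0, 0]]}'>/dev/null; python3 go.py 529.8 12.1 55.5 -0.011; python3 shift.py '{"ticks": [[26, 0, 0, 0, 0], [22, 0, 0, 0, 0], [22, 0, 0, 0, 0], [22, 0, 0, 0, 0], [22, 0, 0, 0, 0]]}'|grep -E "pos|force|rot"; python3 shift.py '{"ticks": [[22, 0, 0, -2, 0], [22, 0, 0, -3, 0], [22, 0, 0, -3, 0], [22, 0, 0, -3, 0]]}'|grep -E "pos|force|rot"; python3 go.py 529.8 12.1 55.5 -0.011
```

```text
need dx -0.3 dy -0.4 dz 1.6 turn -0.000 | t 61.4 yaw -0.011 w 46.0 f [-0.1 -0.5 -0.5]
tool_pos: [529.9, 11.7, 215.3]
tcp_rot: [3.141, -0.0, -0.011]
contact_force: [-0.1, 0.6, 1.8]
finger_force: 30.0
tool_pos: [529.7, 11.7, 218.1]
tcp_rot: [3.142, 0.0, -0.011]
contact_force: [0.8, 0.2, -2.9]
finger_force: 30.0
need dx 0.1 dy -0.4 dz 3.6 turn -0.000 | t 62.5 yaw -0.011 w 26.9 f [ 0.8  0.2 -2.9]
```

```bash
python3 shift.py '{"ticks": [[22, 0.7, 2.5, 0, 0], [22, 0.7, 2.5, 0, 0], [22, 0.7, 2.5, 1.8, 0], [22, 0.7, 2.5, 1.8, 0]]}'>/dev/null; python3 go.py 530.5 9.2 56.3 -0.011; python3 shift.py '{"ticks": [[22, 0, 0, 0.8, 0], [22, 0, 0, 0.8, 0]]}'|grep -E "pos|force"; python3 shift.py '{"ticks": [[22, 0, 0, 0.7, 0], [22, 0, 0, 0.7, 0]]}'|grep -E "pos|force"; python3 go.py 530.5 9.2 56.3 -0.011
```

```text
need dx 0.1 dy 0.0 dz 0.9 turn -0.000 | t 63.0 yaw -0.011 w 26.9 f [-0.1 -0.1 -2.6]
tool_pos: [530.4, 9.2, 215.5]
contact_force: [-0.9, -0.0, -2.2]
finger_force: 30.0
tool_pos: [530.5, 9.3, 215.3]
contact_force: [-1.7, 0.5, 3.4]
finger_force: 30.0
need dx -0.0 dy 0.1 dz 0.0 turn -0.000 | t 63.5 yaw -0.011 w 26.5 f [-1.7  0.5  3.4]
```

```bash
python3 shift.py '{"ticks": [[44, 0, 0, 0, 0], [44, 0, 0, 0, 0], [44, 0, 0, 0, 0], [44, 0, 0, -35, 0], [44, 0, 0, -85, 0]]}'>/dev/null; python3 shift.py '{"ticks": [[54, 0, 30, -10, 0], [54, 0, 75.2, -10, 0], [54, 0, 75.2, -10, 0], [54, 0, 75.2, -10, 0], [54, 0, 75.2, -10, 0]]}'>/dev/null; python3 shift.py '{"ticks": [[54, 0, 0, 30, 0], [54, 0, 0, 62, 0], [54, 0, 0, 90, 0], [54, 0, 0, 97, 0], [54, 0, 0, 97, 0]]}'>/dev/null; python3 shift.py '{"ticks": [[54, 0, 0, 0, 0], [54, 0, 0, 0, 0]]}'>/dev/null; python3 go.py 529.8 -66.0 52.9 -0.011; python3 shift.py '{"ticks": [[40, 0, 0, 0, 0], [35, 0, 0, 0, 0], [35, 0, 0, 0, 0], [35, 0, 0, 0, 0], [35, 0, 0, 0, 0]]}'|grep -E "pos|force|rot"; python3 shift.py '{"ticks": [[35, 0, 0, -2, 0], [35, 0, 0, -3, 0], [35, 0, 0, -3, 0], [35, 0, 0, -3, 0]]}'|grep -E "pos|force|rot"; python3 go.py 530 -67.7 52.9 -0.011
```

```text
need dx -0.1 dy 0.0 dz 2.0 turn -0.000 | t 65.7 yaw -0.011 w 53.8 f [ 0.1 -0.2  0.2]
tool_pos: [529.7, -66.0, 213.3]
tcp_rot: [3.141, -0.001, -0.011]
contact_force: [-1.0, 0.6, 5.2]
finger_force: 30.0
tool_pos: [529.5, -66.0, 215.7]
tcp_rot: [-3.142, 0.0, -0.011]
contact_force: [0.9, -0.3, -2.1]
finger_force: 30.0
need dx 0.5 dy 1.7 dz 3.8 turn -0.000 | t 66.8 yaw -0.011 w 42.0 f [ 0.9 -0.3 -2.1]
```

Shift by (+0.3, −1.7), set it down, release, then return to the start pose for an identical-lighting comparison.

```bash
python3 shift.py '{"ticks": [[35, 0.4, 1.7, 0, 0], [35, 0.4, 1.7, 0, 0], [35, 0.4, 1.7, 1.6, 0], [35, 0.4, 1.7, 1.6, 0]]}'>/dev/null; python3 go.py 530 -67.7 54.3 -0.011; python3 shift.py '{"ticks": [[35, 0, 0, 0.8, 0], [35, 0, 0, 0.8, 0]]}'|grep -E "pos|force"; python3 shift.py '{"ticks": [[35, 0, 0, 0.7, 0], [35, 0, 0, 0.7, 0]]}'|grep -E "pos|force"; python3 go.py 530 -67.7 54.3 -0.011
```

```text
need dx 0.1 dy 0.0 dz 0.8 turn -0.000 | t 67.3 yaw -0.011 w 42.3 f [ 0.   0.3 -2.5]
tool_pos: [530.0, -67.7, 213.4]
contact_force: [0.4, 0.1, -2.6]
finger_force: 30.0
tool_pos: [530.0, -67.7, 213.3]
contact_force: [-1.4, 0.4, 3.5]
finger_force: 30.0
need dx -0.0 dy 0.0 dz 0.0 turn -0.000 | t 67.8 yaw -0.011 w 42.1 f [-1.4  0.4  3.5]
```

```bash
python3 shift.py '{"ticks": [[56, 0, 0, 0, 0], [56, 0, 0, 0, 0], [56, 0, 0, 0, 0], [56, 0, 0, -40, 0], [56, 0, 0, -95, 0]]}'>/dev/null; python3 shift.py '{"ticks": [[92, -20, 26, -40, 0], [92, -54, 70, -60, 0], [92, -88, 114, -80, 0], [92, -122, 158, -97, 0], [92, -156, 202, -97, 0]]}'>/dev/null;python3 shift.py '{"ticks": [[92, -34, 44, 0, 0], [92, -68, 88, 0, 0], [92, -102, 132, 0, 0], [92, -136, 176, 0, 0], [92, -165, 215, 0, 0]]}'>/dev/null;python3 shift.py '{"ticks": [[92, -7.8, 5.8, 0, -0.1], [92, -7.8, 5.8, 0, -0.2], [92, -7.8, 5.8, 0, -0.3], [92, -7.8, 5.8, 0, -0.395], [92, -7.8, 5.8, 0, -0.395]]}'>/dev/null; python3 shift.py '{"ticks": [[92, 0, 0, 0, 0], [92, 0, 0, 0, 0], [92, 0, 0, 0, 0]]}'|grep time; python3 go.py 196.6 -486.8 245.7 0.384
python3 f.py top8.npz
python3 - <<'E'
from plant import bot
from h import *
a=np.load("top0.npz")["color"]; c=np.load("top8.npz")["color"]; s=bot.capture("side"); s0=np.load("side0.npz")["color"]
k=np.s_[258:292,258:368,::-1]; j=np.s_[180:300,200:370,::-1]; f=lambda x,z:cv2.resize(x,None,fx=z,fy=z,interpolation=2)
B=np.hstack([f(s0[j],2.2),f(s["color"][j],2.2)]); B=cv2.resize(B,(770,200))
A=np.vstack([f(a[k],5.5),f(c[k],5.5)]); A=cv2.copyMakeBorder(A,0,0,0,770-A.shape[1],0); cv2.imwrite("pics/cmp2.png",np.vstack([A,B])[:600])
E
```

```text
time: 70.65
need dx 0.1 dy 0.1 dz 0.1 turn -0.001 | t 70.7 yaw 0.383 w 92.4 f [-1.1  1.   0.3]
block (array([529.90192381,  84.60741164]), np.float64(1.8936124832434027)) (array([529.8457671 ,  84.51007662]), np.float64(1.8470478078919117)) (np.float64(2.97), array([547.9,  88.6]), np.float64(0.06)) (np.float64(2.8), array([547.9,  88.6]), np.float64(0.04))
left edge y 107.3 107.1
jack [530.29708569  11.42952299] [530.58617833  11.43624514]
sleeve (array([528.94139759, -66.03445178]), array([16.4, 17.4])) (array([528.71529506, -65.85767304]), array([16.6, 17.4]))
```

View pics/cmp2.png

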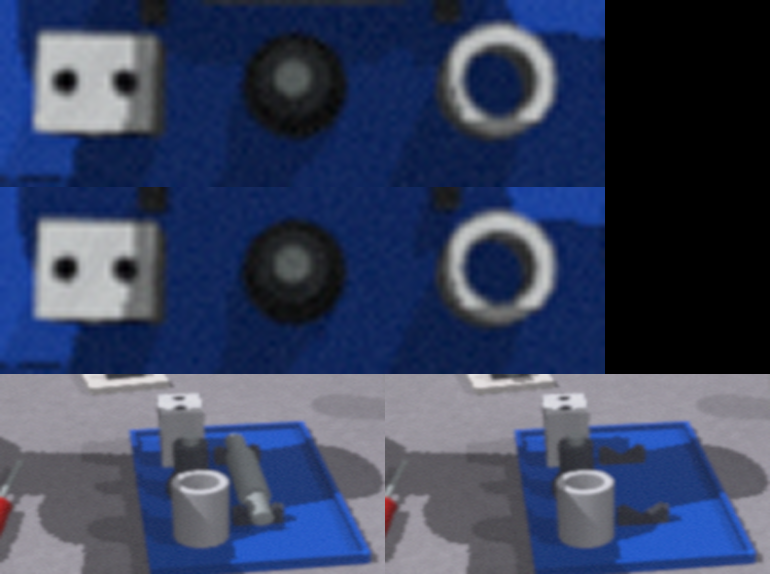

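The parts now match the starting image to about 0.3 mm: the block's holes are at (65,81)/(124,81) before and (65,268−187) after, and the jack and sleeve line up the same way. All three are upright, the tray rests are empty and the arm is clear, so I'm handing in.

Run:
```python
from plant import bot
from h import *
c=dict(np.load("top8.npz")); b=np.load("top5.npz")["color"].astype(int); d=np.abs(b-c["color"]).max(2)[262:325,112:205]; print("cradle diff",np.percentile(d,99))
print(bot.close_job())
```

```text
cradle diff 11.0
the job is handed in; nothing more can be done
None
```

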